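Level a board preheater with a wedge shim

TASK

The board preheater must stand level before boards go on it, but its front right foot, next to the control panel, is too short. Set the two-way level down on the middle of the glass plate, then push the wedge shim, thin end first, under that foot just until both bubbles sit between their lines, and leave level and wedge in place. Go gently: do not force the wedge past that point, do not shove the preheater along the bench or let the gripper lean on it, and leave the other things alone.

Things in the scene. Friction and masses are not known exactly. Their poses are not given: they have to be found in the camera images.
- preheater: Board preheater, about 2.8 kg, loose: white case 190 (x) x 230 (y) x 44 mm, black glass on top. Origin: middle of the footprint, at bench height when level; x points away from its control panel, z up. Case underside 18 mm, glass 66 mm above the origin. It bears on domed feet 18 mm tall at (75, -95) and (-75, 95) mm and on the short foot; an anti-tip foot at (75, 95) stays clear of the bench.
- short_corner (a point): Point on the case's underside at x -63, y -83 mm: the panel-side corner on the right as you face the panel, 32 mm inside both edges. Near it is the short foot, a stick-on hard plastic dome of 14 mm radius, its middle 16 mm off this point in an unknown direction, 3 to 7 mm shorter than the others. It rests on the bench, so this corner is low. The wedge fits in from either side.
- plate_mid (a point): Middle of the glass plate's upper face (166 x 206 mm, flat and clear of things).
- level: Two-way level: plain aluminium square block 58 x 58 x 20 mm (24 mm with the vials), 0.3 kg, with two pale green bubble vials on top at right angles, along its x and its y. Each vial has two dark lines 16 mm apart and a whitish bubble about 11 mm long that belongs between them. Origin: centre of the underside, z up.
- bubble_x (a joint): How far the bubble of the vial along the level's own x axis stands from the middle between its lines (m, -0.010 to 0.010, grows towards +x). It goes to the high side, 1 mm for each milliradian of tilt, up to a stop at 10 mm, and settles in about 1.2 s.
- bubble_y (a joint): The same for the vial along the level's own y axis.
- wedge: Plain wooden wedge shim, 50 g, 140 mm long (its x), 46 mm wide (y): 1.5 mm thick at the thin end (x = +70 mm), rising evenly to 15.5 mm at x = -50 mm, then a level heel to x = -70 mm. Origin: centre of the flat underside. Under the foot it slides at about 4 to 12 N, is hardest to start, and stays where it is left; more than 15 N on the foot is forcing it.
- circuit_board: Loose green circuit board, 100 x 70 mm, up to 14 mm tall; leave alone.
- solder_spool: Spool of solder wire, 58 mm in diameter, 36 mm tall; leave alone.
- glue_bottle: White bottle with a blue nozzle cap, 32 mm in diameter, 96 mm tall; leave alone.
- tip_cleaner: Round steel tin with a brass pad, 62 mm in diameter, 27 mm tall; leave alone.
- screwdriver: Screwdriver lying on the bench; leave alone.
- desolder_pump: Solder sucker lying on the bench, 180 mm long, 19 mm thick; leave alone.
- steel_packer: Flat steel bar, 110 x 28 x 8 mm, not tapered; leave alone.
There are look-alikes about, which are no part of the job. Of the things shaped like the wedge, the wooden one is meant.

How it is judged:
On the way:
1. the level stands on the middle of the glass plate, let go (horizontal distance between level and plate_mid below 0.04 m and z of level in the frame of preheater between 0.063 and 0.069 m and angle between the z axis of level and the z axis of preheater, either way round below 0.05 rad and contact force between the fingers and level below 0.1 N and linear speed of level below 0.01 m/s), for 0.3 s.
At the end, for the whole second after the job is handed in: The level stands within 40 mm of the middle of the glass plate, both bubbles between their lines (within 2.5 mm of the middle), the preheater's short foot bears on the wedge, and preheater, wedge and level are at rest (horizontal distance between level and plate_mid below 0.04 m and z of level in the frame of preheater between 0.063 and 0.069 m and angle between the z axis of level and the z axis of preheater, either way round below 0.05 rad and value of joint bubble_x between -0.0025 and 0.0025 m and value of joint bubble_y between -0.0025 and 0.0025 m and angle between preheater's own z axis and vertical below 0.01 rad and contact force between wedge and preheater above 0.5 N and horizontal distance between wedge and short_corner below 0.085 m and linear speed of each of preheater, wedge, level below 0.005 m/s); the robot touches nothing.
It fails at once if the preheater is shoved more than 10 mm along the bench (distance of preheater from where it was at the start of the episode above 0.01 m).
It fails at once if the gripper leans on the preheater with more than 8 N (contact force between the arm and preheater above 8 N).
It fails at once if the wedge is forced against the preheater with more than 15 N (contact force between wedge and preheater above 15 N).
It fails at once if another thing on the bench is moved more than 30 mm (distance of any of circuit_board, solder_spool, glue_bottle, tip_cleaner, screwdriver, desolder_pump, steel_packer from where it was at the start of the episode above 0.03 m).
It also fails if it takes over 72 s, if anything falls off the work surface, if the arm or the gripper's body presses on something with over 40 N, if the wrist force passes 120 N, or if a joint passes its speed limit or range.

ROBOT

A 7-joint arm with a two-finger parallel gripper is mounted at the origin on the work surface. World frame = base frame: x ahead of the robot, y to its left, z up, the work surface at z = 0. Lengths are in m, angles in rad, forces in N, time in s.
With the tool pointing down it reaches from about 0.425 to 0.925 m from the base axis. Payload 6.8 kg.
Tool frame: the origin (TCP) lies on the centre line of the jaws, within the pads' length; the fingertips stand 14 mm ahead of it and the grasp point (between the pads) lies 5 mm behind it (r.tip_extent is the distance from the TCP to the fingertips, in m); x points along the fingers, z is the direction in which the jaws open and shut, and the axes are right-handed (so a half turn about x gives the same grasp; the last joint's range is limited). The gripper opens to 88 mm and grips with 3 to 60 N. Pads are 20 mm wide; open, the fingers measure 115 mm over their backs; the gripper's body (75 mm by 178 mm) begins 61 mm behind the grasp point.
Start: joints at [-1.342, 0.477, 0.022, 1.555, -0.011, 1.109, -0.083], TCP at [0.223, 0.637, 0.237] pointing down, gripper open.
Joint ranges: [-2.96, 2.96], [-0.34, 2.1], [-1.41, 1.46], [0.24, 2.44], [-1.37, 4.51], [0.17, 1.92], [-2.96, 2.96]. Speed limits (rad/s): [2.39, 2.39, 3.14, 3.14, 3.14, 3.14, 3.14].

INTERFACE

Orientations are given as a rotation vector (axis times angle).
In Python, from rig import r gives the robot as it stands. The module is installed in compiled form; this text tells all that it offers.
- The arm moves only by the tool apply_moves, never from a script. Its argument "steps" is a list of rows, each a list of 7 numbers: the opening in per cent of the stroke, from 0 (shut) to 100 (fully open), then the shift along the tool's x, y, z in cm, then the turn, a rotation vector about the tool's x, y, z in rad. In form: [[fingers, dx, dy, dz, ax, ay, az], ...]. A call has 1 to 8 rows; each row shifts and turns the pose as measured when the row begins, along the tool's axes as they then stand; what a row does not reach is not made up. A row lasts 1/8 s, in which the tool goes at most 62.5 mm and 10.7 degrees, less where a joint would pass 70% of its speed; a pose out of reach is approached as far as the arm can. A call is refused whole if a number of a shift passes 6.25 or a number of a turn 0.188, either way. A call with a gripper value outside its range is refused whole. The fingers move at their own pace and stop on an object; the grip force is fixed at half the most. Time passes only in rows, so rows that do not move let the fingers close. It gives the time, the measured TCP pose, the force and the opening at its end, in the units of the state.
- r.sense(): the state, without advancing time (a new reading comes with each control period).
- r.read_camera(name): name is "scene" or "side" or "wrist"; returns (picture, depth): 480x640x3 uint8, red, green, blue; 480x640 float32, m along the optical axis (not along the pixel's ray), 0 where there is no reading.
- r.camera_params(name): a dict with "fovy" (degrees; the focal length in pixels is half the picture's height over the tangent of half this angle, whatever the lens; pixels are square), "cx", "cy" (the principal point, pixels), "D" ([k1, k2, p1, p2, k3] as OpenCV has them; the pictures are not rectified), "rvec" (rotation vector, rad) and "tvec" (3), from world to camera coordinates, as OpenCV has them; the wrist camera has in their place "T_tool_cam" (4x4, takes a point from camera to tool coordinates, whose origin is the TCP and whose axes are the tool frame's). Camera axes: x right, y down, z forward; pixel columns grow to the right and rows downward; lengths in m; the calibration is good to about 2 mm. A picture is of the moment at which its call begins: read the wrist's pose just before it. camera_params takes no time and is no camera call.
- r.hand_in(): hands the job in, once; it reports no verdict.
Trained networks look in the newest picture that a camera, given by its name, has taken for a name from the list of things; names that differ only in an ending like _2 or _b are one class to them, and where a whole thing is asked for, a point or a joint stands for the part that bears it (a point fixed in the world has none). Each returns a list of dicts, best first, with "confidence" (0 to 1); they miss things now and then, are a little off and sometimes report something else, mostly with a low value. They report only what shows in the picture. A call takes as long as a camera call. They do not tell look-alikes from the thing itself.
- r.masks_of(camera, query): "pixels" (480x640 bool, what is visible of it).
- r.place_of(camera, query): "location" ([x, y, z] in m, in world coordinates, good to about 4 mm: a listed point, or the origin of a listed thing).
The state is a dict: "time_s": time; "joint_pos": joint angles; "qd": joint speeds; "tau": joint torques, N m; "position": TCP position; "orientation": TCP orientation; "ft_force": force on the tool from outside, world axes, zero at the start; "moment": the same for the moment, N m; "grip_width": opening from 0.0 (shut) to 1.0 (fully open).
Only numpy, scipy, OpenCV 4.12 (cv2) and the standard library are available. Lean on these libraries where they do the work, as an engineer would, in place of code of your own. Each camera call takes 0.05 s, during which the arm holds its last target.

## Working session

There is one attempt and no reset: what is moved stays moved. The work goes in short steps, Python scripts to look and compute and a tool call to move; the robot and the scene stay as the last step left them, time stands still between calls to the robot, and variables do not carry over. Pictures are saved under pics/ and viewed, and the job is handed in when it is done.

Besides the shell and the picture viewer there is one more tool, called as name(argument=value, ...), one argument or row to a line, values as JSON. apply_moves: Moves the arm, as the interface text tells. Its arguments: {"type":"object","properties":{"steps":{"type":"array","items":{"type":"array","items":{"type":"number"}}}},"required":["steps"]}

```bash
mkdir -p pics
cat > h.py <<'E'
import numpy as np, cv2
from scipy.spatial.transform import Rotation as R
from rig import r
def save(n,img): cv2.imwrite(f'pics/{n}.png',cv2.cvtColor(img,cv2.COLOR_RGB2BGR))
def K(c):
    p=r.camera_params(c); f=240/np.tan(np.radians(p['fovy'])/2)
    return np.array([[f,0,p['cx']],[0,f,p['cy']],[0,0,1]]),np.array(p['D'],float),p
def cam_pose(c,s=None):
    k,D,p=K(c)
    if 'rvec' in p:
        Rm=cv2.Rodrigues(np.array(p['rvec'],float))[0]; t=np.array(p['tvec'],float).ravel()
        return Rm.T,-Rm.T@t
    T=np.array(p['T_tool_cam']); Rt=R.from_rotvec(s['orientation']).as_matrix()
    return Rt@T[:3,:3],Rt@T[:3,3]+np.array(s['position'])
def rays(c,uv,s=None):
    k,D,p=K(c); n=cv2.undistortPoints(np.array(uv,float).reshape(-1,1,2),k,D).reshape(-1,2)
    Rw,o=cam_pose(c,s); return o,(Rw@np.c_[n,np.ones(len(n))].T).T
def at_z(c,uv,z,s=None):
    o,d=rays(c,uv,s); return o+d*((z-o[2])/d[:,2])[:,None]
def at_d(c,uv,dep,s=None):
    o,d=rays(c,uv,s); return o+d*np.array(dep).reshape(-1,1)
def proj(c,P,s=None):
    k,D,p=K(c); Rw,o=cam_pose(c,s); 
    return cv2.projectPoints(np.array(P,float).reshape(-1,1,3),cv2.Rodrigues(Rw.T)[0],-Rw.T@o,k,D)[0].reshape(-1,2)
E
python3 - <<'E'
from h import *
s=r.sense(); print({k:np.round(v,3) for k,v in s.items()}, r.tip_extent)
for c in ['scene','side','wrist']:
    im,d=r.read_camera(c); save(c+'0',im); np.save(f'{c}0.npy',d)
    p=r.camera_params(c); print(c,p['fovy'],p['cx'],p['cy'],cam_pose(c,s))
for q in ['preheater','short_corner','plate_mid','level','wedge','circuit_board','solder_spool','glue_bottle','tip_cleaner','screwdriver','desolder_pump','steel_packer']:
    for c in ['scene','side']:
        print(q,c,[(np.round(x['location'],3),round(x['confidence'],2)) for x in r.place_of(c,q)])
E
```

```text
{'time_s': np.float64(0.0), 'joint_pos': array([-1.342,  0.478,  0.022,  1.556, -0.012,  1.109, -0.083]), 'qd': array([ 0.002, -0.   ,  0.001, -0.   ,  0.   ,  0.001,  0.001]), 'tau': array([ 0.0000e+00, -5.8286e+01,  1.5350e+00, -2.7260e+01, -5.4000e-02,
        1.7000e-02,  0.0000e+00]), 'position': array([0.223, 0.637, 0.236]), 'orientation': array([-0.959,  1.351,  0.957]), 'ft_force': array([-0.402,  0.168, -0.575]), 'moment': array([ 0.025,  0.006, -0.013]), 'grip_width': np.float64(1.002)} 0.014
scene 44.85246983386438 320.79034842693426 227.80151096451462 (array([[ 0.25439576,  0.83305625, -0.49122304],
       [ 0.96705834, -0.22385205,  0.12119584],
       [-0.00899834, -0.50587305, -0.86256101]]), array([ 1.13863084, -0.15614671,  1.20124762]))
side 53.60147680384428 328.0656809514713 238.2035163011735 (array([[ 0.76864458, -0.31866635,  0.55465058],
       [-0.63931114, -0.35341034,  0.68292196],
       [-0.02160499, -0.87951856, -0.47537389]]), array([-0.20068904, -0.81338101,  0.6580175 ]))
wrist 64.52053496726737 317.0314443995603 239.94579142968692 (array([[ 0.3313445 
[... 1254 characters left out ...]
 0.324, -0.004]), 0.65)]
glue_bottle scene [(array([ 0.613, -0.356, -0.001]), 0.55)]
glue_bottle side [(array([ 0.615, -0.358,  0.002]), 0.95), (array([ 0.674,  0.324, -0.002]), 0.71)]
tip_cleaner scene [(array([ 0.714, -0.363,  0.001]), 0.73)]
tip_cleaner side [(array([ 0.674,  0.323, -0.002]), 0.72)]
screwdriver scene [(array([ 0.24 , -0.366, -0.002]), 0.59)]
screwdriver side [(array([ 0.236, -0.372, -0.003]), 0.56)]
desolder_pump scene [(array([0.663, 0.414, 0.   ]), 0.96), (array([ 0.602, -0.07 ,  0.015]), 0.59)]
desolder_pump side [(array([ 0.66 ,  0.414, -0.004]), 0.57)]
steel_packer scene [(array([ 0.381,  0.36 , -0.   ]), 0.8)]
steel_packer side [(array([0.38 , 0.358, 0.   ]), 0.53)]
```

View pics/scene0.png

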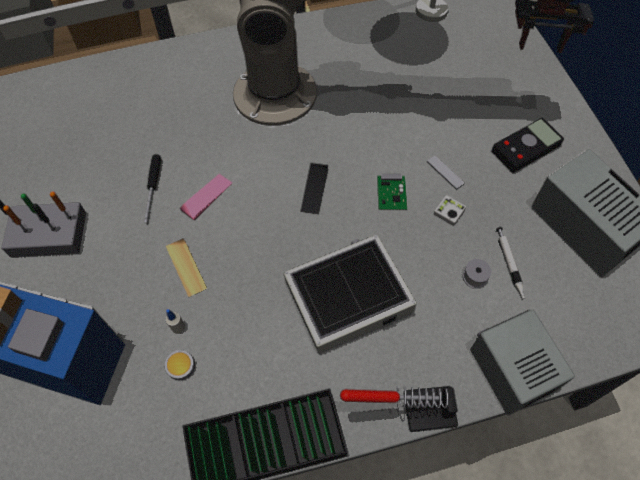

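View pics/side0.png

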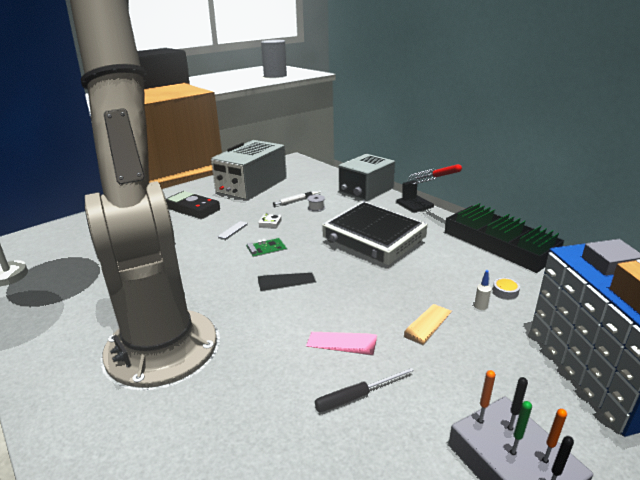

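View pics/wrist0.png

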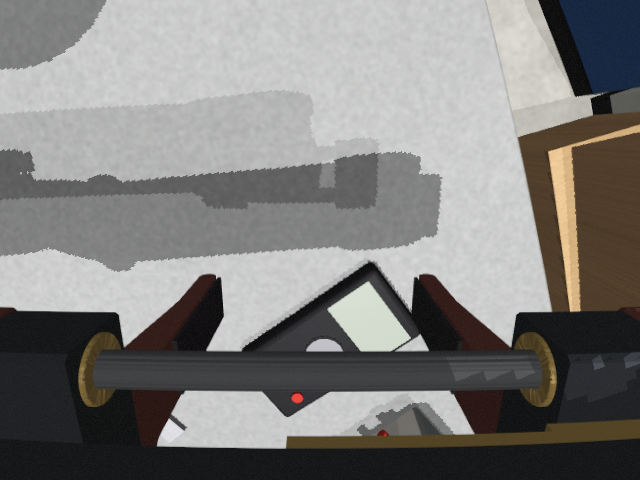

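Run:
```python
import cv2,numpy as np
a=cv2.imread('pics/scene0.png'); b=cv2.imread('pics/side0.png')
A=cv2.resize(a[225:355,270:430],None,fx=4,fy=4,interpolation=cv2.INTER_CUBIC)
B=cv2.resize(b[190:275,310:440],None,fx=5,fy=5,interpolation=cv2.INTER_CUBIC)
cv2.imwrite('pics/zA.png',A);cv2.imwrite('pics/zB.png',B)
C=cv2.resize(a[225:305,150:220],None,fx=5,fy=5,interpolation=cv2.INTER_CUBIC)
D=cv2.resize(a[180:240,420:480],None,fx=6,fy=6,interpolation=cv2.INTER_CUBIC)
h=max(C.shape[0],D.shape[0]); o=np.zeros((h,C.shape[1]+D.shape[1],3),np.uint8); o[:C.shape[0],:C.shape[1]]=C;o[:D.shape[0],C.shape[1]:]=D
cv2.imwrite('pics/zC.png',o)
```

```text
(no output)
```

View pics/zA.png

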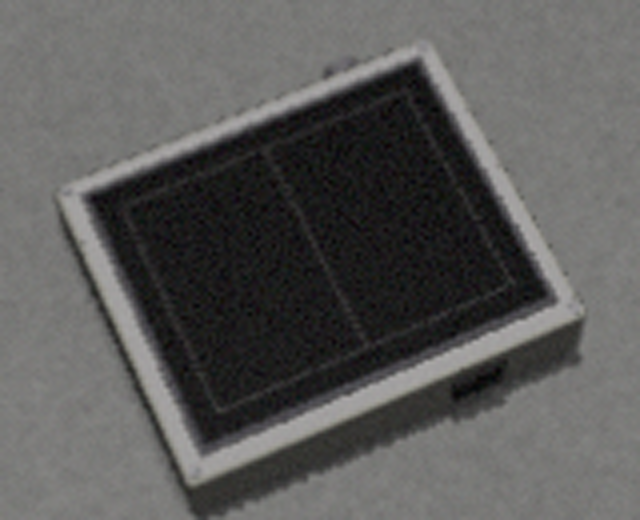

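View pics/zB.png

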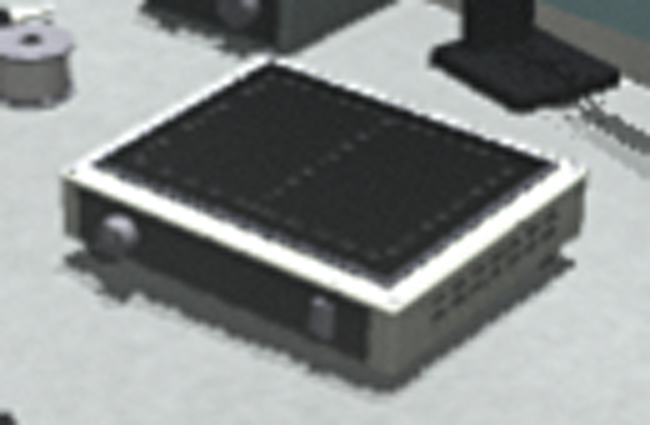

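View pics/zC.png

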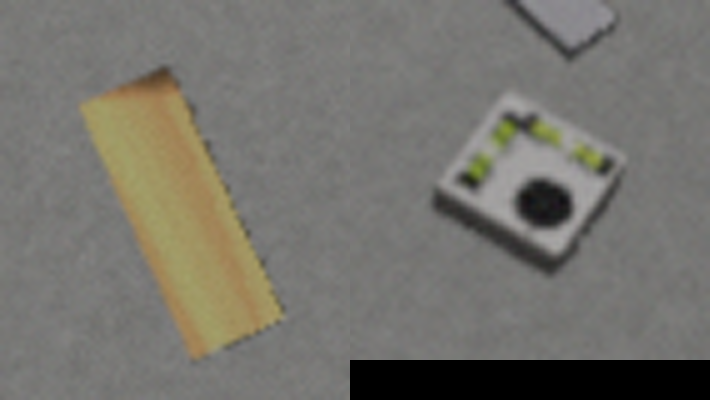

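```bash
python3 - <<'E'
from h import *
d=np.load('scene0.npy'); ds=np.load('side0.npy')
# preheater top corners scene
c=np.array([(62,195),(422,45),(582,305),(192,485)])/4+[270,225]
P=at_z('scene',c,0.060); print(P.round(4)); print('mean',P.mean(0))
e1=(P[3]+P[2]-P[0]-P[1])/2; e2=(P[1]+P[2]-P[0]-P[3])/2
print(np.linalg.norm(e1),np.linalg.norm(e2),np.degrees(np.arctan2(e1[1],e1[0])),np.degrees(np.arctan2(-e2[0],e2[1])))
# plane of plate
for cam,D in (('scene',d),('side',ds)):
    ctr=np.array([0.648,0.024,0.063]); a=np.radians(12)
    poly=[ctr+np.array([np.cos(a)*x-np.sin(a)*y,np.sin(a)*x+np.cos(a)*y,0]) for x,y in((-.07,-.09),(.07,-.09),(.07,.09),(-.07,.09))]
    uv=proj(cam,poly); m=np.zeros((480,640),np.uint8); cv2.fillConvexPoly(m,uv.round().astype(int),1)
    v,u=np.nonzero(m&(D>0)); Q=at_d(cam,np.c_[u,v],D[v,u])
    A=np.c_[Q[:,:2]-ctr[:2],np.ones(len(Q))]; k=np.linalg.lstsq(A,Q[:,2],rcond=None)[0]; print(cam,len(Q),'slope x,y, z',k, (A@k-Q[:,2]).std())
    # bench ref
    m=np.zeros((480,640),np.uint8); cv2.fillConvexPoly(m,proj(cam,[(.45,-.25,0),(.55,-.25,0),(.55,-.12,0),(.45,-.12,0)]).round().astype(int),1)
    v,u=np.nonzero(m&(D>0)); Q=at_d(cam,np.c_[u,v],D[v,u]); A=np.c_[Q[:,:2]-Q[:,:2].mean(0),np.ones(len(Q))]; print(' bench',np.linalg.lstsq(A,Q[:,2],rcond=None)[0])
# level
lv=np.array([(512-350,92),(625-350,158),(552-350,258+10),(437-350,185)])/6+[420,180]
P=at_z('scene',lv,0.02); print('level',P.round(4),P.mean(0))
w=np.array([(80,105),(180,85),(283,318),(195,358)])/5+[150,225]
P=at_z('scene',w,0.008); print('wedge',P.round(4),P.mean(0))
s=r.sense(); print(R.from_rotvec(s['orientation']).as_matrix().round(3)); print(np.array(r.camera_params('wrist')['T_tool_cam']).round(3))
E
python3 - <<'E'
import cv2,numpy as np
b=cv2.imread('pics/side0.png')
C=cv2.resize(b[295:350,395:460],None,fx=6,fy=6,interpolation=cv2.INTER_CUBIC)
cv2.imwrite('pics/zD.png',C)
E
```

```text
[[ 0.581  -0.0996  0.06  ]
 [ 0.5421  0.1178  0.06  ]
 [ 0.7161  0.1526  0.06  ]
 [ 0.7585 -0.0727  0.06  ]]
mean [0.64940538 0.02455609 0.06      ]
0.1784195097996544 0.22504022822768288 9.96206019160388 10.406761711518685
scene 5066 slope x,y, z [0.0323672  0.03407363 0.06703631] 0.0022007598887207754
 bench [0.00115563 0.00117662 0.0012765 ]
side 1549 slope x,y, z [0.03291719 0.0342062  0.06537824] 0.001320079481200297
 bench [-1.67952483e-03 -1.89542947e-02 -4.48296006e-05]
level [[0.457  0.3314 0.02  ]
 [0.4988 0.3644 0.02  ]
 [0.5394 0.3166 0.02  ]
 [0.4911 0.2858 0.02  ]] [0.49658412 0.32458105 0.02      ]
wedge [[ 0.4123 -0.3548  0.008 ]
 [ 0.4139 -0.3067  0.008 ]
 [ 0.5462 -0.2783  0.008 ]
 [ 0.5556 -0.3203  0.008 ]] [ 0.4820084  -0.31498961  0.008     ]
[[-0.    -0.944  0.33 ]
 [-0.     0.33   0.944]
 [-1.    -0.    -0.   ]]
[[ 0.002 -0.259  0.966 -0.148]
 [-0.001 -0.966 -0.259  0.07 ]
 [ 1.    -0.    -0.002 -0.   ]
 [ 0.     0.     0.     1.   ]]
```

View pics/zD.png

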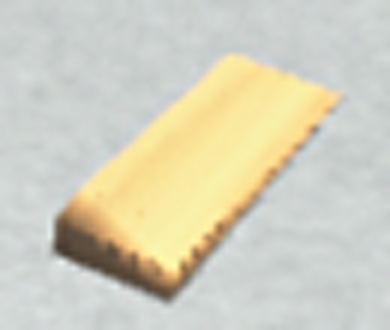

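```bash
cat >> h.py <<'E'
def Rdown(az,tiltvec=(0,0,0)):
    a=np.radians(az); z=np.array([np.cos(a),np.sin(a),0]); x=np.array([0,0,-1.]); y=np.cross(z,x)
    return R.from_rotvec(tiltvec).as_matrix()@np.c_[x,y,z]
def plan(way,fing,s=None,maxs=0.06,maxr=0.18):
    """way: list of (pos,Rm)"""
    s=s or r.sense(); p=np.array(s['position']);Rm=R.from_rotvec(s['orientation']).as_matrix(); rows=[]
    for tp,tR in way:
        tp=np.array(tp)
        rv=R.from_matrix(Rm.T@tR).as_rotvec(); n=max(1,int(np.ceil(max(np.linalg.norm(tp-p)/maxs,np.linalg.norm(rv)/maxr)-1e-6)))
        p0=p.copy();R0=Rm.copy()
        for i in range(1,n+1):
            pt=p0+(tp-p0)*i/n; Rt=R0@R.from_rotvec(rv*i/n).as_matrix()
            sh=Rm.T@(pt-p)*100; tu=R.from_matrix(Rm.T@Rt).as_rotvec()
            row=[fing]+[round(float(v),2) for v in sh]+[round(float(v),3) for v in tu]; rows.append(row)
            p=p+Rm@np.array(row[1:4])/100; Rm=Rm@R.from_rotvec(row[4:]).as_matrix()
    print(len(rows)); print('['+','.join(str(x) for x in rows)+']'); print('end',p.round(4))
def st():
    s=r.sense(); Rm=R.from_rotvec(s['orientation']).as_matrix()
    print('t',round(float(s['time_s']),2),'p',np.round(s['position'],4),'az',round(np.degrees(np.arctan2(Rm[1,2],Rm[0,2])),2),'xax',Rm[:,0].round(3),'f',np.round(s['ft_force'],2),'g',round(float(s['grip_width']),3),'q',np.round(s['joint_pos'],2)); return s
E
python3 - <<'E'
from h import *
plan([((0.496,0.325,0.17),Rdown(39))],100)
E
```

```text
7
[[100, 0.95, -5.15, -2.92, 0.079, -0.0, 0.0],[100, 0.95, -5.37, -2.5, 0.079, -0.0, 0.0],[100, 0.96, -5.55, -2.07, 0.079, -0.0, 0.0],[100, 0.95, -5.69, -1.63, 0.079, -0.0, 0.0],[100, 0.95, -5.81, -1.18, 0.079, -0.0, 0.0],[100, 0.95, -5.88, -0.71, 0.079, -0.0, 0.0],[100, 0.96, -5.92, -0.24, 0.079, -0.0, 0.0]]
end [0.496 0.325 0.17 ]
```

apply_moves(
  steps=[
    [100, 0.95, -5.15, -2.92, 0.079, 0, 0],
    [100, 0.95, -5.37, -2.5, 0.079, 0, 0],
    [100, 0.96, -5.55, -2.07, 0.079, 0, 0],
    [100, 0.95, -5.69, -1.63, 0.079, 0, 0],
    [100, 0.95, -5.81, -1.18, 0.079, 0, 0],
    [100, 0.95, -5.88, -0.71, 0.079, 0, 0],
    [100, 0.96, -5.92, -0.24, 0.079, 0, 0],
    [100, 0, 0, 0, 0, 0, 0],
  ],
)

```text
time_s: 2.35
position: [0.502, 0.3161, 0.168]
orientation: [-0.518, 1.504, 0.523]
ft_force: [0.9, 0.0, 0.3]
grip_width: 0.999
```

Run:
```python
from h import *
s=st(); im,d=r.read_camera('wrist'); save('w1',im); np.save('w1.npy',d)
print([(np.round(x['location'],4),x['confidence']) for x in r.place_of('wrist','level')])
print(proj('wrist',[(.496,.325,.02),(.496,.325,0)],s))
```

```text
t 2.35 p [0.502  0.3161 0.168 ] az 38.12 xax [ 0.002  0.005 -1.   ] f [0.92 0.04 0.28] g 0.999 q [-0.85  0.42  0.24  1.84 -0.13  0.89  0.11]
[(array([ 0.4934,  0.3266, -0.0018]), 0.77)]
[[317.65550251 215.6252816 ]
 [317.54265637 210.97374272]]
```

View pics/w1.png

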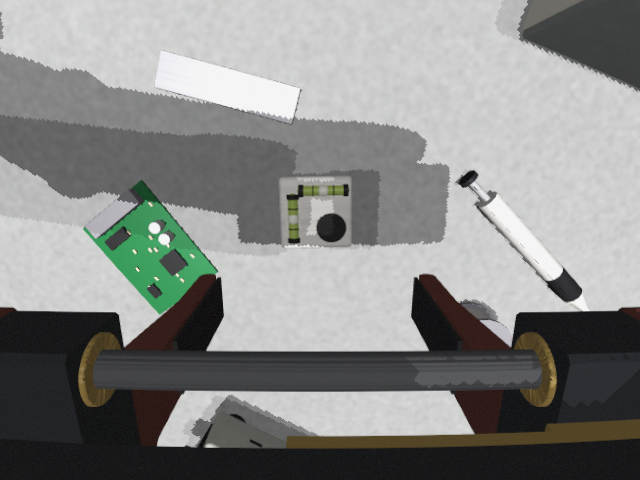

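Run:
```python
from h import *
s=r.sense()
P=at_z('wrist',[(280,178),(352,177),(352,247),(281,248)],0.02,s); print(P.round(4),P.mean(0)); e=P[1]-P[0]; print(np.linalg.norm(e),np.degrees(np.arctan2(e[1],e[0])),np.linalg.norm(P[3]-P[0])); e=P[0]-P[3];print(np.degrees(np.arctan2(e[1],e[0])))
d=np.load('w1.npy'); print(at_d('wrist',[(330,190),(300,213),(330,230),(316,300),(200,250)],[d[190,330],d[213,300],d[230,330],d[300,316],d[250,200]],s).round(4))
c=P.mean(0)
plan([((c[0],c[1],0.12),Rdown(38.5)),((c[0],c[1],0.023),Rdown(38.5))],100,maxs=0.05)
```

```text
[[0.4514 0.3358 0.02  ]
 [0.4945 0.3711 0.02  ]
 [0.5306 0.3278 0.02  ]
 [0.4861 0.2913 0.02  ]] [0.49063859 0.33150194 0.02      ]
0.05576163531340776 39.32112824009632 0.05636350538518309
128.00180075055752
[[ 4.872e-01  3.529e-01  2.340e-02]
 [ 4.804e-01  3.238e-01  2.070e-02]
 [ 5.077e-01  3.278e-01  2.040e-02]
 [ 5.421e-01  2.666e-01  4.000e-04]
 [ 4.340e-01  2.401e-01 -3.000e-04]]
4
[[100, 2.43, 0.64, -0.02, 0.001, 0.003, -0.003],[100, 2.42, 0.64, -0.02, 0.001, 0.002, -0.002],[100, 4.85, -0.0, 0.0, -0.0, 0.0, -0.0],[100, 4.85, -0.01, 0.0, -0.0, 0.0, -0.0]]
end [0.4907 0.3315 0.023 ]
```

apply_moves(
  steps=[
    [100, 2.43, 0.6, 0, 0, 0.003, -0.003],
    [100, 2.42, 0.5, 0, 0, 0.002, -0.002],
    [100, 4.85, 0, 0, 0, 0, 0],
    [100, 3.5, 0, 0, 0, 0, 0],
    [100, 1.0, 0, 0, 0, 0, 0],
  ],
)

```text
time_s: 3.08
position: [0.4869, 0.3445, 0.0259]
orientation: [-0.534, 1.497, 0.549]
ft_force: [-0.6, 0.8, -0.2]
grip_width: 1.001
```

Run:
```python
from h import *
s=st(); im,d=r.read_camera('wrist'); save('w2',im)
```

```text
t 3.08 p [0.4869 0.3445 0.0259] az 39.66 xax [ 0.002  0.011 -1.   ] f [-0.57  0.83 -0.23] g 1.001 q [-0.84  0.62  0.17  1.91 -0.18  0.62  0.13]
```

View pics/w2.png

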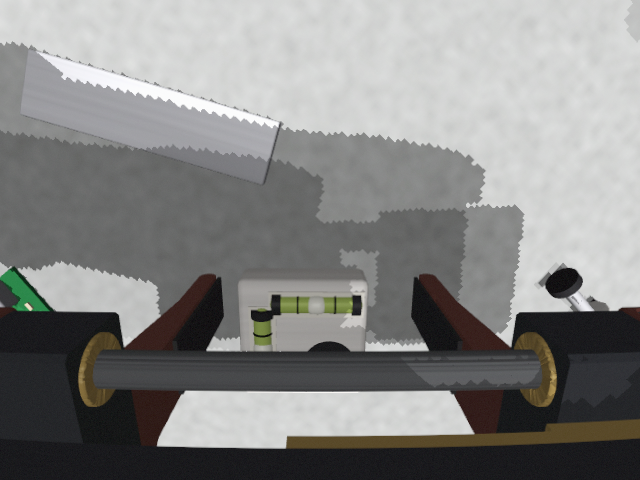

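Run:
```python
from h import *
s=r.sense(); Rm=R.from_rotvec(s['orientation']).as_matrix(); p=s['position']
print(proj('wrist',[p+Rm@[.004,0,0],p+Rm@[.014,0,0]],s))
P=at_z('wrist',[(240,278),(366,276)],0.02,s); print(P); m=P.mean(0); 
a=np.radians(39); c=m+0.029*np.array([np.sin(a),-np.cos(a),0]); print('centre',c)
plan([((c[0],c[1],0.022),Rdown(39.2))],100)
```

```text
[[317.48220255 305.04348674]
 [317.4848256  295.79583088]]
[[0.45351245 0.33249085 0.02      ]
 [0.49471934 0.36765026 0.02      ]]
centre [0.49236619 0.32753332 0.02      ]
1
[[100, 0.35, -1.67, -0.66, 0.008, 0.008, -0.008]]
end [0.4923 0.3275 0.022 ]
```

apply_moves(
  steps=[
    [100, 0.2, -0.8, -0.35, 0, 0.006, -0.006],
    [100, 0.2, -0.8, -0.3, 0, 0.002, -0.002],
    [100, 0, 0, 0, 0, 0, 0],
  ],
)

```text
time_s: 3.5
position: [0.4938, 0.3289, 0.0246]
orientation: [-0.542, 1.497, 0.543]
ft_force: [-0.6, 0.4, 1.0]
grip_width: 1.001
```

Run:
```python
from h import *
s=st()
```

```text
t 3.5 p [0.4938 0.3289 0.0246] az 39.74 xax [ 0.004  0.002 -1.   ] f [-0.55  0.44  0.96] g 1.001 q [-0.82  0.62  0.17  1.91 -0.17  0.62  0.15]
```

apply_moves(
  steps=[
    [100, 0.5, 0, 0, 0, 0, 0],
    [0, 0, 0, 0, 0, 0, 0],
    [0, 0, 0, 0, 0, 0, 0],
    [0, 0, 0, 0, 0, 0, 0],
    [0, 0, 0, 0, 0, 0, 0],
    [0, 0, 0, 0, 0, 0, 0],
  ],
)

```text
time_s: 4.25
position: [0.4938, 0.3288, 0.0203]
orientation: [-0.541, 1.497, 0.543]
ft_force: [-0.0, -0.1, 0.9]
grip_width: 0.656
```

Run:
```python
from h import *
s=st()
```

```text
t 4.25 p [0.4938 0.3288 0.0203] az 39.72 xax [ 0.004  0.002 -1.   ] f [-0.04 -0.11  0.9 ] g 0.656 q [-0.82  0.63  0.17  1.91 -0.18  0.61  0.15]
```

Run:
```python
from h import *
t=(0.034,-0.0325,0)
plan([((0.4938,0.3288,0.07),Rdown(39.7)),((0.649,0.0245,0.135),Rdown(100.2,t))],0,maxs=0.052,maxr=.15)
```

```text
9
[[0, -4.97, -0.0, 0.03, 0.0, 0.005, 0.001],[0, -0.81, -4.17, -0.94, -0.132, -0.006, -0.003],[0, -0.81, -4.0, -1.47, -0.132, -0.005, -0.002],[0, -0.81, -3.78, -1.99, -0.132, -0.006, -0.003],[0, -0.81, -3.5, -2.46, -0.132, -0.006, -0.002],[0, -0.82, -3.13, -2.89, -0.132, -0.005, -0.003],[0, -0.83, -2.73, -3.28, -0.132, -0.006, -0.002],[0, -0.85, -2.28, -3.6, -0.132, -0.006, -0.003],[0, -0.86, -1.79, -3.87, -0.131, -0.005, -0.002]]
end [0.649  0.0245 0.135 ]
```

apply_moves(
  steps=[
    [0, -4.97, 0, 0, 0, 0.005, 0],
    [0, -0.81, -4.17, -0.94, -0.132, -0.006, -0.003],
    [0, -0.81, -4.0, -1.47, -0.132, -0.005, -0.002],
    [0, -0.81, -3.78, -1.99, -0.132, -0.006, -0.003],
    [0, -0.81, -3.5, -2.46, -0.132, -0.006, -0.002],
    [0, -0.82, -3.13, -2.89, -0.132, -0.005, -0.003],
    [0, -0.83, -2.73, -3.28, -0.132, -0.006, -0.002],
    [0, -0.85, -2.28, -3.6, -0.132, -0.006, -0.003],
  ],
)

```text
time_s: 5.25
position: [0.6344, 0.0638, 0.1258]
orientation: [-1.267, 1.123, 1.265]
ft_force: [0.8, 0.0, -3.0]
grip_width: 0.657
```

apply_moves(
  steps=[
    [0, 0, 0, 0, 0, 0, 0],
  ],
)

```text
time_s: 5.38
position: [0.6363, 0.058, 0.126]
orientation: [-1.265, 1.127, 1.258]
ft_force: [-0.5, 0.1, -2.5]
grip_width: 0.657
```

Run:
```python
from h import *
s=st()
plan([((0.649,0.0245,0.125),Rdown(100.2,(0.034,-0.0325,0)))],0)
```

```text
t 5.38 p [0.6363 0.058  0.126 ] az 94.73 xax [ 0.031  0.027 -0.999] f [-0.52  0.06 -2.46] g 0.657 q [-0.16  0.52 -0.03  1.77 -0.01  0.82  1.48]
1
[[0, 0.05, -0.99, -3.45, -0.096, -0.006, -0.003]]
end [0.649  0.0245 0.125 ]
```

apply_moves(
  steps=[
    [0, 0, -0.99, -3.4, -0.096, -0.006, -0.003],
    [0, 0, 0, 0, 0, 0, 0],
    [0, 2.5, 0, 0, 0, 0, 0],
    [0, 0, 0, 0, 0, 0, 0],
  ],
)

```text
time_s: 5.88
position: [0.6482, 0.0278, 0.0978]
orientation: [-1.33, 1.07, 1.33]
ft_force: [-0.1, 0.6, -2.1]
grip_width: 0.658
```

Run:
```python
from h import *
s=st()
im,d=r.read_camera('side'); save('s2',im)
cv2.imwrite('pics/s2z.png',cv2.resize(cv2.cvtColor(im[150:290,290:450],cv2.COLOR_RGB2BGR),None,fx=4,fy=4,interpolation=cv2.INTER_CUBIC))
plan([((0.649,0.0245,0.095),Rdown(100.2,(0.034,-0.0325,0)))],0)
```

```text
t 5.88 p [0.6482 0.0278 0.0978] az 100.3 xax [ 0.03   0.036 -0.999] f [-0.15  0.63 -2.07] g 0.658 q [-0.08  0.57 -0.06  1.75 -0.    0.78  1.62]
1
[[0, 0.41, 0.13, -0.38, 0.002, 0.002, 0.0]]
end [0.649  0.0245 0.095 ]
```

View pics/s2z.png

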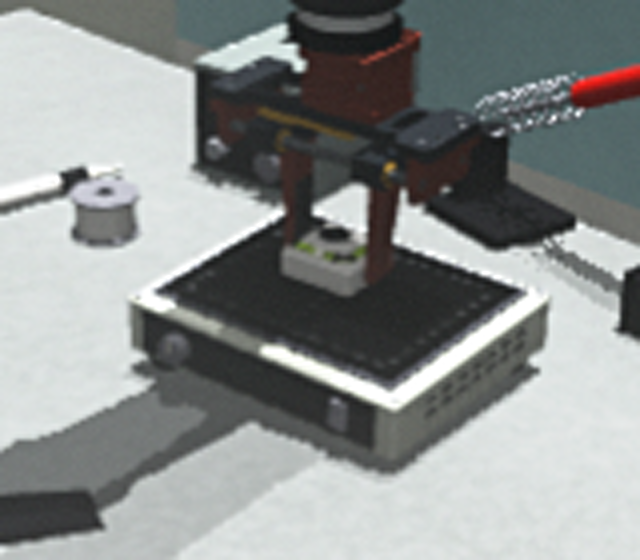

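Level is above plate middle, about 10 mm up. Lower gently, watching force.

apply_moves(
  steps=[
    [0, 0.5, 0.1, -0.2, 0, 0, 0],
    [0, 0.3, 0, 0, 0, 0, 0],
    [0, 0, 0, 0, 0, 0, 0],
  ],
)

```text
time_s: 6.3
position: [0.6499, 0.0281, 0.0926]
orientation: [-1.333, 1.065, 1.328]
ft_force: [-0.4, -0.0, -4.1]
grip_width: 0.659
```

apply_moves(
  steps=[
    [0, 0.15, 0, 0, 0, 0, 0],
    [0, 0.1, 0, 0, 0, 0, 0],
  ],
)

```text
time_s: 6.55
position: [0.6504, 0.0283, 0.0906]
orientation: [-1.333, 1.064, 1.327]
ft_force: [0.1, -0.3, -3.7]
grip_width: 0.66
```

apply_moves(
  steps=[
    [0, 0.15, 0, 0, 0, 0, 0],
    [0, 0.15, 0, 0, 0, 0, 0],
  ],
)

```text
time_s: 6.8
position: [0.6506, 0.0283, 0.0875]
orientation: [-1.334, 1.064, 1.326]
ft_force: [-0.6, 0.0, -3.1]
grip_width: 0.658
```

apply_moves(
  steps=[
    [0, 0.15, 0, 0, 0, 0, 0],
    [0, 0.1, 0, 0, 0, 0, 0],
  ],
)

```text
time_s: 7.05
position: [0.6508, 0.0285, 0.086]
orientation: [-1.333, 1.064, 1.326]
ft_force: [-4.9, -1.5, 10.3]
grip_width: 0.658
```

apply_moves(
  steps=[
    [80, -0.05, 0, 0, 0, 0, 0],
    [80, 0, 0, 0, 0, 0, 0],
    [80, 0, 0, 0, 0, 0, 0],
  ],
)

```text
time_s: 7.42
position: [0.6521, 0.0286, 0.0875]
orientation: [-1.335, 1.061, 1.324]
ft_force: [-0.4, -0.2, 0.6]
grip_width: 0.795
```

Run:
```python
from h import *
s=st()
plan([((0.6508,0.0285,0.13),Rdown(100.2))],100,maxs=.04)
```

```text
t 7.42 p [0.6521 0.0286 0.0875] az 100.39 xax [ 0.039  0.038 -0.999] f [-0.42 -0.25  0.57] g 0.795 q [-0.08  0.58 -0.06  1.76 -0.    0.76  1.62]
2
[[100, -2.12, -0.03, 0.07, 0.001, 0.015, 0.023],[100, -2.13, 0.02, 0.04, 0.002, 0.015, 0.023]]
end [0.6508 0.0285 0.13  ]
```

apply_moves(
  steps=[
    [100, -2.12, 0, 0, 0, 0, 0],
    [100, -4, 0, 0, 0, 0.015, 0.023],
    [100, -4, 0, 0, 0, 0.015, 0.015],
    [100, 0, 0, 0, 0, 0, 0],
  ],
)

```text
time_s: 7.92
position: [0.6495, 0.0252, 0.196]
orientation: [-1.345, 1.112, 1.334]
ft_force: [1.2, 0.1, 0.1]
grip_width: 1.002
```

Run:
```python
from h import *
s=st(); im,d=r.read_camera('wrist'); save('w3',im); np.save('w3.npy',d)
```

```text
t 7.92 p [0.6495 0.0252 0.196 ] az 100.32 xax [ 0.009  0.001 -1.   ] f [1.18 0.06 0.07] g 1.002 q [-0.11  0.47 -0.03  1.66  0.02  1.    1.6 ]
```

View pics/w3.png

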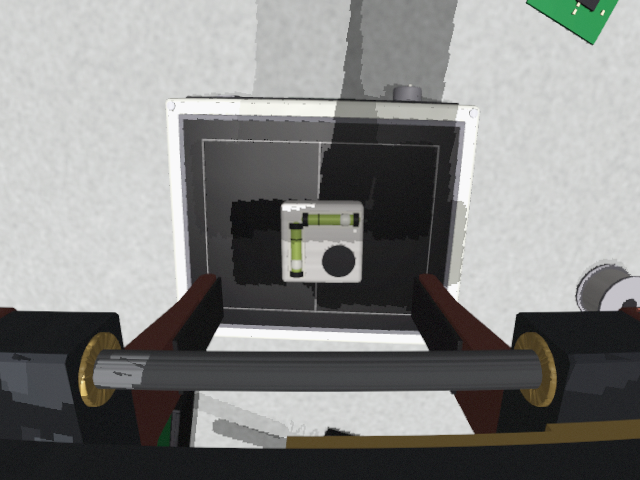

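Run:
```python
from h import *
s=r.sense()
a=at_z('wrist',[(167,102)],.0547,s)[0]; b=at_z('wrist',[(478,106)],.061,s)[0]
print(a,b,np.linalg.norm(b-a)); e=b-a; yaw=np.arctan2(-e[0],e[1]); print('yaw',np.degrees(yaw))
c,sn=np.cos(yaw),np.sin(yaw); Rz=np.array([[c,-sn],[sn,c]])
f=(a+b)[:2]/2; ctr=f+Rz@[.095,0]; print('ctr',ctr,'short',ctr+Rz@[-.063,-.083],[ctr+Rz@[-.063+.016*np.cos(k),-.083+.016*np.sin(k)] for k in (0,1.57,3.14,4.71)])
print([(np.round(x['location'],4),round(x['confidence'],2)) for q in('short_corner','plate_mid','level','preheater') for x in r.place_of('wrist',q)])
plan([((0.43,-0.33,0.20),Rdown(102))],100)
```

```text
[ 0.57345729 -0.09993053  0.0547    ] [0.53698925 0.1194468  0.061     ] 0.2224770109177703
yaw 9.438216907914834
ctr [0.64893726 0.02533661] short [ 0.60040076 -0.06687081] [array([ 0.61618416, -0.06424706]), array([ 0.59778958, -0.05108531]), array([ 0.58461319, -0.06946941]), array([ 0.60298679, -0.08266044])]
[(array([0.6521, 0.0277, 0.0651]), 0.8)]
7
[[100, -0.14, 3.94, -4.43, -0.004, -0.0, -0.0],[100, -0.14, 3.96, -4.41, -0.005, -0.0, -0.0],[100, -0.15, 3.98, -4.4, -0.004, -0.0, -0.0],[100, -0.14, 4.0, -4.37, -0.004, -0.0, -0.001],[100, -0.14, 4.02, -4.37, -0.004, -0.0, 0.0],[100, -0.15, 4.03, -4.34, -0.005, -0.0, 0.0],[100, -0.15, 4.06, -4.33, -0.004, -0.0, 0.0]]
end [ 0.43 -0.33  0.2 ]
```

apply_moves(
  steps=[
    [100, -0.14, 3.94, -4.43, -0.004, 0, 0],
    [100, -0.14, 3.96, -4.41, -0.005, 0, 0],
    [100, -0.15, 3.98, -4.4, -0.004, 0, 0],
    [100, -0.14, 4.0, -4.37, -0.004, 0, 0],
    [100, -0.14, 4.02, -4.37, -0.004, 0, 0],
    [100, -0.15, 4.03, -4.34, -0.005, 0, 0],
    [100, -0.15, 3, -4.33, -0.004, 0, 0],
    [100, 0, 0, 0, 0, 0, 0],
  ],
)

```text
time_s: 9.18
position: [0.4292, -0.3372, 0.1918]
orientation: [-1.352, 1.108, 1.377]
ft_force: [-0.3, 0.4, -0.9]
grip_width: 0.999
```

Run:
```python
from h import *
s=st(); im,d=r.read_camera('wrist'); save('w4',im); np.save('w4.npy',d)
print([(np.round(x['location'],4),round(x['confidence'],2)) for q in('wedge',) for x in r.place_of('wrist',q)])
```

```text
t 9.18 p [ 0.4292 -0.3372  0.1918] az 102.08 xax [-0.015  0.004 -1.   ] f [-0.33  0.38 -0.89] g 0.999 q [ 0.48  0.32  0.09  1.91 -0.03  0.93  2.36]
[(array([ 0.4794, -0.3185,  0.0006]), 0.79), (array([ 0.2968, -0.2353,  0.    ]), 0.59)]
```

View pics/w4.png

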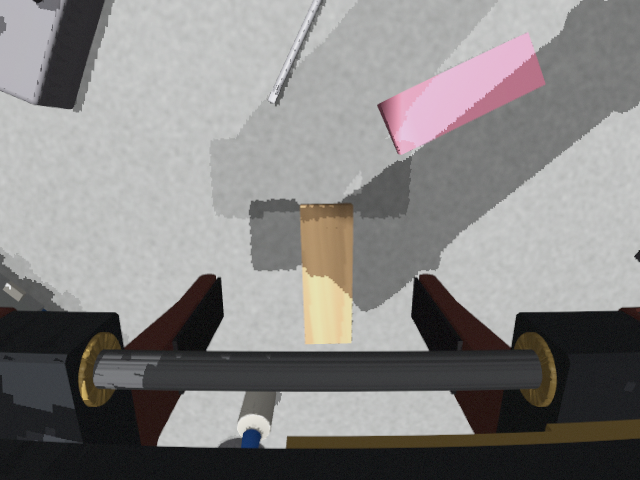

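Run:
```python
from h import *
s=r.sense()
H=at_z('wrist',[(301,204),(353,204)],.0155,s); T=at_z('wrist',[(305.5,344),(352,344)],.0015,s)
print(H,T,np.linalg.norm(H[1]-H[0]),np.linalg.norm(T[1]-T[0])); h=H.mean(0)[:2];t=T.mean(0)[:2]; e=t-h; L=np.linalg.norm(e); yaw=np.degrees(np.arctan2(e[1],e[0])); print('len',L,'yaw',yaw,'ctr',(h+t)/2)
n=e/L; g=(h+t)/2-n*.058; print('grip',g)
plan([((g[0],g[1],0.09),Rdown(90+yaw)),((g[0],g[1],0.022),Rdown(90+yaw))],100)
```

```text
[[ 0.41719589 -0.34955772  0.0155    ]
 [ 0.40761947 -0.30580921  0.0155    ]] [[ 0.55532456 -0.31667543  0.0015    ]
 [ 0.5456535  -0.27152094  0.0015    ]] 0.04478437323727595 0.04617854411198034
len 0.14210710281793512 yaw 13.67049517647571 ctr [ 0.48144835 -0.31089083]
grip [ 0.42509144 -0.32459842]
4
[[100, 5.09, 0.18, 0.43, -0.011, 0.005, -0.006],[100, 5.08, 0.2, 0.45, -0.01, 0.005, -0.006],[100, 3.4, -0.0, 0.0, -0.0, -0.0, -0.0],[100, 3.4, -0.0, 0.01, -0.0, -0.0, -0.0]]
end [ 0.4251 -0.3246  0.022 ]
```

apply_moves(
  steps=[
    [100, 5.0, 0.18, 0.43, -0.01, 0.005, -0.006],
    [100, 5.0, 0.2, 0.45, -0.01, 0.005, -0.006],
    [100, 3.0, 0, 0, 0, 0, 0],
    [100, 3.0, 0, 0, 0, 0, 0],
    [100, 0, 0, 0, 0, 0, 0],
  ],
)

```text
time_s: 9.9
position: [0.4313, -0.3141, 0.0262]
orientation: [-1.391, 1.073, 1.393]
ft_force: [-0.4, 0.5, 0.7]
grip_width: 0.997
```

Run:
```python
from h import *
s=st(); im,d=r.read_camera('wrist'); save('w5',im)
plan([((0.4251,-.3246,0.0175),Rdown(103.6))],100)
```

```text
t 9.9 p [ 0.4313 -0.3141  0.0262] az 104.5 xax [ 0.002  0.005 -1.   ] f [-0.42  0.51  0.75] g 0.997 q [ 0.48  0.55  0.04  2.04 -0.05  0.55  2.39]
1
[[100, 1.0, 0.95, -0.78, 0.016, 0.002, 0.005]]
end [ 0.4251 -0.3246  0.0175]
```

View pics/w5.png

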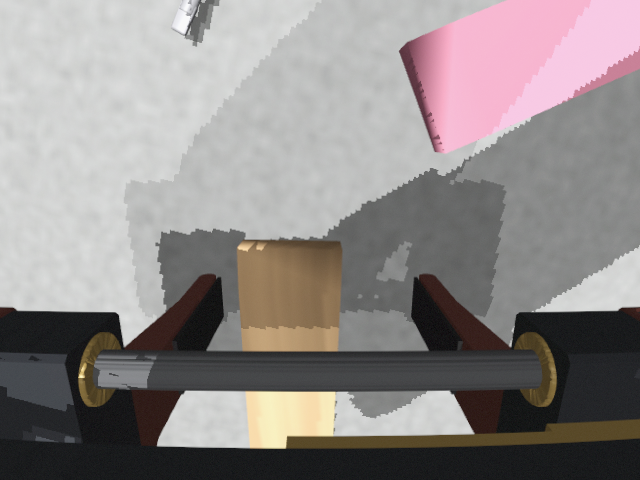

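Run:
```python
from h import *
s=r.sense(); Rm=R.from_rotvec(s['orientation']).as_matrix()
P=at_z('wrist',[(238,244),(341,241)],.0155,s); print(P, ((P-s['position'])@Rm).round(4))
```

```text
[[ 0.41608326 -0.35525046  0.0155    ]
 [ 0.40356737 -0.31209186  0.0155    ]] [[ 0.0118  0.0259 -0.0352]
 [ 0.0119  0.0272  0.0097]]
```

apply_moves(
  steps=[
    [100, 0, 0.75, -0.65, 0, 0, 0],
    [100, 0.45, 0.7, -0.6, 0, 0, 0],
    [100, 0.45, 0, 0, 0, 0, 0],
    [100, 0, 0, 0, 0, 0, 0],
  ],
)

```text
time_s: 10.45
position: [0.423, -0.3327, 0.0214]
orientation: [-1.398, 1.072, 1.385]
ft_force: [0.2, -0.1, 0.7]
grip_width: 1.0
```

Run:
```python
from h import *
s=st()
```

```text
t 10.45 p [ 0.423  -0.3327  0.0214] az 104.51 xax [ 0.01  0.   -1.  ] f [ 0.15 -0.11  0.66] g 1.0 q [ 0.52  0.56  0.04  2.04 -0.05  0.54  2.43]
```

apply_moves(
  steps=[
    [100, 0.35, 0.15, 0.25, 0, 0, 0],
    [100, 0, 0, 0, 0, 0, 0],
    [0, 0, 0, 0, 0, 0, 0],
    [0, 0, 0, 0, 0, 0, 0],
    [0, 0, 0, 0, 0, 0, 0],
    [0, 0, 0, 0, 0, 0, 0],
    [0, 0, 0, 0, 0, 0, 0],
  ],
)

```text
time_s: 11.32
position: [0.4213, -0.3301, 0.0179]
orientation: [-1.399, 1.071, 1.386]
ft_force: [-0.1, -0.2, -0.5]
grip_width: 0.521
```

Run:
```python
from h import *
s=st(); im,d=r.read_camera('wrist'); save('w6',im)
```

```text
t 11.32 p [ 0.4213 -0.3301  0.0179] az 104.55 xax [ 0.01   0.001 -1.   ] f [-0.09 -0.17 -0.49] g 0.521 q [ 0.52  0.56  0.04  2.05 -0.05  0.53  2.42]
```

View pics/w6.png

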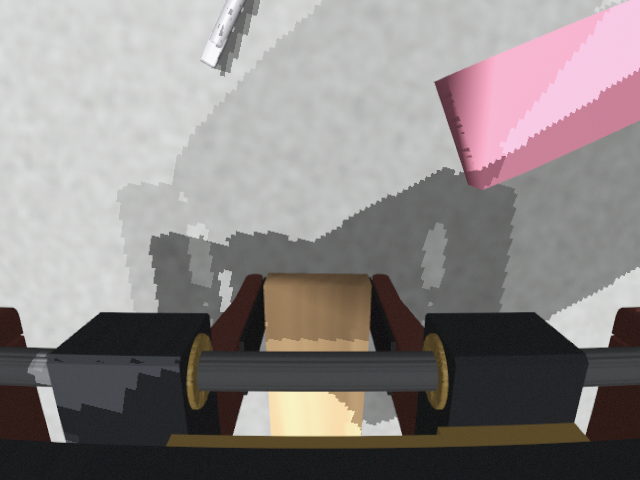

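Run:
```python
from h import *
s=r.sense(); Rm=R.from_rotvec(s['orientation']).as_matrix()
P=at_z('wrist',[(265,277),(369,277)],.0155,s); print(((P-s['position'])@Rm).round(4))
eo=((P-s['position'])@Rm)[:,1].mean()
print('thin end at tool y',eo-.14)
yaw=np.radians(9.8); n=np.array([np.cos(yaw),np.sin(yaw)]); sc=np.array([.6025,-.0685])
# thin end start 40mm before case panel edge line: short corner is 32 mm in; put thin tip at 75 mm before corner
tip=sc-n*0.060; tcp=tip-n*(.14-eo); print('tcp target',tcp)
Rt=R.from_euler('z',-(104.55-99.8),degrees=True).as_matrix()@Rm
plan([(s['position']+[0,0,.045],Rm),((tcp[0],tcp[1],.0629),Rt)],0,maxs=.05)
```

```text
[[ 0.0023  0.0141 -0.0226]
 [ 0.0023  0.0141  0.0211]]
thin end at tool y -0.1258650148321799
tcp target [ 0.41934715 -0.10013599]
6
[[0, -4.5, -0.05, -0.01, 0.0, 0.0, 0.0],[0, 0.0, -1.12, 4.46, 0.017, 0.0, 0.0],[0, 0.01, -1.04, 4.48, 0.016, 0.0, 0.0],[0, -0.0, -0.97, 4.5, 0.017, 0.0, 0.0],[0, 0.0, -0.89, 4.51, 0.016, 0.001, 0.0],[0, -0.0, -0.82, 4.52, 0.017, -0.0, 0.0]]
end [ 0.4193 -0.1002  0.0629]
```

apply_moves(
  steps=[
    [0, -4.5, 0, 0, 0, 0, 0],
    [0, 0, -1.12, 4.46, 0.017, 0, 0],
    [0, 0, -1.04, 4.48, 0.016, 0, 0],
    [0, 0, -0.97, 4.5, 0.017, 0, 0],
    [0, 0, -0.89, 4.51, 0.016, 0, 0],
    [0, 0, -0.8, 4.5, 0.017, 0, 0],
    [0, 0, 0, 0, 0, 0, 0],
  ],
)

```text
time_s: 12.25
position: [0.4201, -0.0948, 0.0645]
orientation: [-1.338, 1.117, 1.32]
ft_force: [-0.3, -0.4, -1.0]
grip_width: 0.523
```

Run:
```python
from h import *
s=st(); 
im,d=r.read_camera('scene'); save('c3',im)
cv2.imwrite('pics/c3z.png',cv2.resize(cv2.cvtColor(im[160:340,190:420],cv2.COLOR_RGB2BGR),None,fx=3,fy=3,interpolation=cv2.INTER_CUBIC))
```

```text
t 12.25 p [ 0.4201 -0.0948  0.0645] az 99.54 xax [ 0.013 -0.    -1.   ] f [-0.33 -0.43 -1.02] g 0.523 q [ 0.03  0.35  0.06  2.27 -0.04  0.51  1.86]
```

View pics/c3z.png

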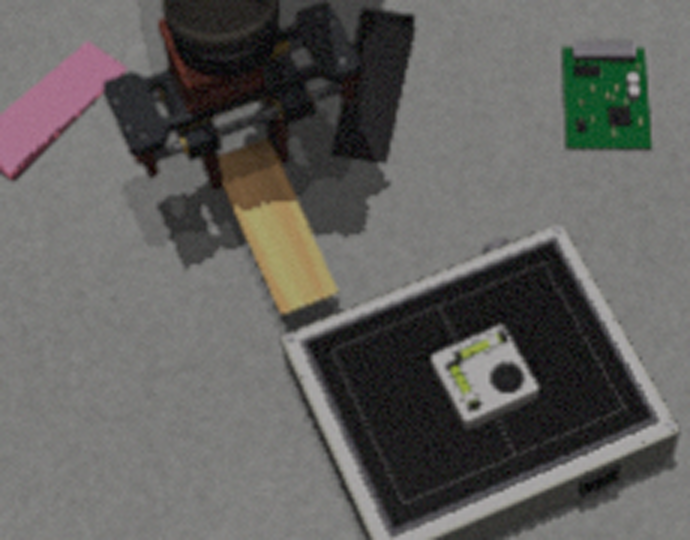

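apply_moves(
  steps=[
    [0, 2.0, 0, -0.2, 0.002, 0, 0.003],
    [0, 1.8, 0, -0.2, 0.002, 0, 0],
    [0, 0.5, 0, 0, 0, 0, 0],
    [0, 0, 0, 0, 0, 0, 0],
  ],
)

```text
time_s: 12.8
position: [0.4222, -0.1056, 0.0213]
orientation: [-1.331, 1.127, 1.311]
ft_force: [0.1, 0.0, -0.1]
grip_width: 0.52
```

Run:
```python
from h import *
s=st()
```

```text
t 12.8 p [ 0.4222 -0.1056  0.0213] az 98.84 xax [ 0.012 -0.004 -1.   ] f [ 0.12  0.01 -0.06] g 0.52 q [ 0.06  0.45  0.05  2.28 -0.05  0.4   1.87]
```

apply_moves(
  steps=[
    [0, 0.0, 0, 0.5, -0.014, -0.004, 0.002],
    [0, 0, 0, 0, 0, 0, 0],
    [0, 0.2, 0, 0, 0, 0, 0],
    [0, 0, 0, 0, 0, 0, 0],
  ],
)

```text
time_s: 13.3
position: [0.4223, -0.1008, 0.0205]
orientation: [-1.339, 1.116, 1.323]
ft_force: [1.2, -0.4, 0.6]
grip_width: 0.522
```

Run:
```python
from h import *
s=st()
p=s['position'];Rm=R.from_rotvec(s['orientation']).as_matrix();n=-Rm[:2,1];sc=np.array([.6025,-.0685]);e=sc-p[:2];print('ahead',e@n,'lat',e@Rm[:2,2])
```

```text
t 13.3 p [ 0.4223 -0.1008  0.0205] az 99.66 xax [ 0.012  0.    -1.   ] f [ 1.25 -0.42  0.59] g 0.522 q [ 0.06  0.45  0.04  2.28 -0.05  0.4   1.88]
ahead 0.18304399870658603 lat 0.001623525104338651
```

apply_moves(
  steps=[
    [0, 0.2, 0, 0, 0, 0, 0],
    [0, 0, -1.0, 0.0, 0, 0, 0],
    [0, 0, -1.0, 0, 0, 0, 0],
    [0, 0, -0.8, 0, 0, 0, 0],
    [0, 0, 0, 0, 0, 0, 0],
  ],
)

```text
time_s: 13.92
position: [0.4529, -0.0955, 0.0188]
orientation: [-1.34, 1.115, 1.322]
ft_force: [0.9, -0.4, 0.6]
grip_width: 0.52
```

```bash
cat >> h.py <<'E'
def chk():
    s=st(); p=s['position'];Rm=R.from_rotvec(s['orientation']).as_matrix();n=-Rm[:2,1];sc=np.array([.6025,-.0685]);e=sc-p[:2];print('tip to corner',round(e@n-.126,4),'lat',round(e@Rm[:2,2],4),'f fwd/lat/up',(np.array(s['ft_force'])[:2]@n).round(2),(np.array(s['ft_force'])[:2]@Rm[:2,2]).round(2)); return s
E
python3 - <<'E'
from h import *
chk()
im,d=r.read_camera('side'); save('s3',im)
cv2.imwrite('pics/s3z.png',cv2.resize(cv2.cvtColor(im[180:300,260:440],cv2.COLOR_RGB2BGR),None,fx=4,fy=4,interpolation=cv2.INTER_CUBIC))
E
```

```text
t 13.93 p [ 0.4529 -0.0955  0.0188] az 99.7 xax [ 0.013  0.    -1.   ] f [ 0.86 -0.45  0.58] g 0.52 q [ 0.04  0.48  0.04  2.22 -0.05  0.43  1.86]
tip to corner 0.026 lat 0.0014 f fwd/lat/up 0.77 -0.59
```

View pics/s3z.png

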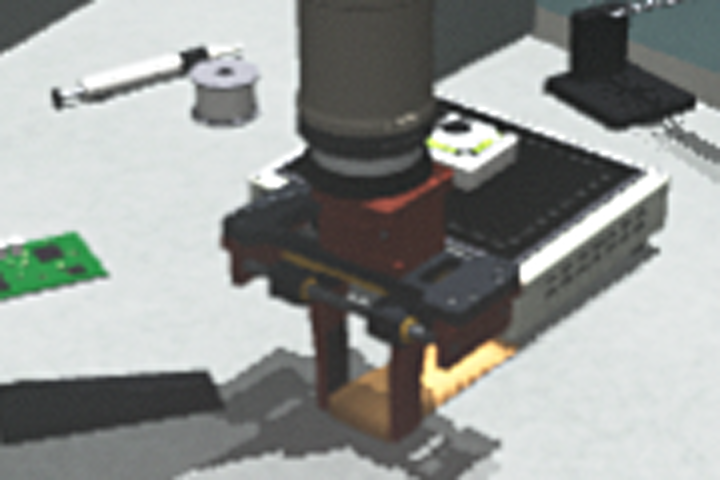

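apply_moves(
  steps=[
    [0, 0.08, -0.3, 0, 0, 0, 0],
    [0, 0, -0.3, 0, 0, 0, 0],
    [0, 0, -0.3, 0, 0, 0, 0],
  ],
)

```text
time_s: 14.35
position: [0.4607, -0.0942, 0.0179]
orientation: [-1.338, 1.117, 1.323]
ft_force: [0.6, -0.0, -1.1]
grip_width: 0.524
```

apply_moves(
  steps=[
    [0, 0, -0.2, 0, 0, 0, 0],
    [0, 0, -0.2, 0, 0, 0, 0],
  ],
)

```text
time_s: 14.6
position: [0.4652, -0.0935, 0.018]
orientation: [-1.339, 1.117, 1.323]
ft_force: [0.2, -0.1, -0.8]
grip_width: 0.521
```

apply_moves(
  steps=[
    [0, 0, -0.2, 0, 0, 0, 0],
    [0, 0, -0.2, 0, 0, 0, 0],
  ],
)

```text
time_s: 14.85
position: [0.4694, -0.0927, 0.018]
orientation: [-1.339, 1.117, 1.323]
ft_force: [0.6, 0.1, -0.0]
grip_width: 0.521
```

Run:
```python
from h import *
chk()
```

```text
t 14.85 p [ 0.4694 -0.0927  0.018 ] az 99.66 xax [ 0.012  0.    -1.   ] f [ 0.62  0.15 -0.03] g 0.521 q [ 0.03  0.5   0.05  2.18 -0.05  0.45  1.85]
tip to corner 0.0093 lat 0.0016 f fwd/lat/up 0.64 0.04
```

apply_moves(
  steps=[
    [0, 0, -0.2, 0, 0, 0, 0],
    [0, 0, -0.2, 0, 0, 0, 0],
  ],
)

```text
time_s: 15.1
position: [0.4736, -0.092, 0.018]
orientation: [-1.339, 1.117, 1.323]
ft_force: [0.6, 0.3, -1.5]
grip_width: 0.525
```

apply_moves(
  steps=[
    [0, 0, -0.2, 0, 0, 0, 0],
    [0, 0, -0.2, 0, 0, 0, 0],
  ],
)

```text
time_s: 15.35
position: [0.4778, -0.0913, 0.0181]
orientation: [-1.339, 1.117, 1.323]
ft_force: [0.5, 0.4, -0.5]
grip_width: 0.525
```

apply_moves(
  steps=[
    [0, 0, -0.2, 0, 0, 0, 0],
    [0, 0, -0.2, 0, 0, 0, 0],
  ],
)

```text
time_s: 15.6
position: [0.4795, -0.0909, 0.0179]
orientation: [-1.336, 1.12, 1.326]
ft_force: [-7.9, -1.1, 10.8]
grip_width: 0.519
```

apply_moves(
  steps=[
    [0, 0, 0, 0, 0, 0, 0],
  ],
)

```text
time_s: 15.72
position: [0.4794, -0.091, 0.0179]
orientation: [-1.335, 1.121, 1.327]
ft_force: [-1.1, 0.6, -0.1]
grip_width: 0.52
```

Run:
```python
from h import *
s=chk(); print(s['moment'])
```

```text
t 15.72 p [ 0.4794 -0.091   0.0179] az 99.63 xax [ 0.007 -0.    -1.   ] f [-1.07  0.63 -0.12] g 0.52 q [ 0.02  0.51  0.05  2.16 -0.05  0.47  1.85]
tip to corner -0.0008 lat 0.0016 f fwd/lat/up -0.95 0.8
[ 0.0513432  -0.10488127  0.04263726]
```

apply_moves(
  steps=[
    [0, 0, -0.1, 0, 0, 0, 0],
    [0, 0, -0.1, 0, 0, 0, 0],
  ],
)

```text
time_s: 15.98
position: [0.4795, -0.091, 0.0179]
orientation: [-1.333, 1.123, 1.329]
ft_force: [-5.7, -0.4, 6.0]
grip_width: 0.521
```

apply_moves(
  steps=[
    [0, 0, -0.1, 0, 0, 0, 0],
    [0, 0, -0.1, 0, 0, 0, 0],
  ],
)

```text
time_s: 16.23
position: [0.4795, -0.091, 0.0179]
orientation: [-1.331, 1.126, 1.332]
ft_force: [-5.0, 0.1, 5.6]
grip_width: 0.518
```

apply_moves(
  steps=[
    [0, -0.08, -0.15, 0, 0, 0, 0],
    [0, -0.08, -0.15, 0, 0, 0, 0],
  ],
)

```text
time_s: 16.48
position: [0.4801, -0.0908, 0.019]
orientation: [-1.328, 1.13, 1.335]
ft_force: [-5.5, -0.6, 0.8]
grip_width: 0.523
```

Run:
```python
from h import *
s=chk(); print(s['moment'])
```

```text
t 16.48 p [ 0.4801 -0.0908  0.019 ] az 99.52 xax [-0.005 -0.    -1.   ] f [-5.5  -0.55  0.77] g 0.523 q [ 0.02  0.51  0.05  2.15 -0.05  0.49  1.85]
tip to corner -0.0016 lat 0.0018 f fwd/lat/up -5.52 0.37
[-0.26069125  1.08831168 -0.01673885]
```

apply_moves(
  steps=[
    [0, 0.1, 0.1, 0, 0, 0, -0.007],
    [0, 0.02, 0, 0, 0, 0, -0.007],
    [0, 0, 0, 0, 0, 0, 0],
  ],
)

```text
time_s: 16.85
position: [0.48, -0.0909, 0.0179]
orientation: [-1.335, 1.117, 1.323]
ft_force: [-1.6, -1.0, 1.7]
grip_width: 0.52
```

Run:
```python
from h import *
s=chk(); print(s['moment'])
```

```text
t 16.85 p [ 0.48   -0.0909  0.0179] az 99.55 xax [ 0.011  0.002 -1.   ] f [-1.59 -0.99  1.69] g 0.52 q [ 0.02  0.51  0.05  2.16 -0.06  0.46  1.85]
tip to corner -0.0015 lat 0.0018 f fwd/lat/up -1.73 -0.71
[-0.18040565  0.5806489  -0.09491261]
```

apply_moves(
  steps=[
    [0, -0.06, -0.2, 0, 0, 0, -0.004],
  ],
)

```text
time_s: 16.98
position: [0.4802, -0.0907, 0.0181]
orientation: [-1.335, 1.116, 1.322]
ft_force: [-6.8, -1.8, -0.1]
grip_width: 0.519
```

Run:
```python
from h import *
s=chk(); print(s['moment'])
```

```text
t 16.98 p [ 0.4802 -0.0907  0.0181] az 99.53 xax [ 0.012  0.003 -1.   ] f [-6.75 -1.79 -0.09] g 0.519 q [ 0.02  0.51  0.04  2.16 -0.06  0.46  1.85]
tip to corner -0.0018 lat 0.0016 f fwd/lat/up -6.96 -0.65
[-0.30023009  1.56651762 -0.06027183]
```

apply_moves(
  steps=[
    [0, -0.08, -0.28, 0, 0, 0, -0.004],
  ],
)

```text
time_s: 17.1
position: [0.4804, -0.0905, 0.0181]
orientation: [-1.333, 1.116, 1.323]
ft_force: [-7.7, -1.2, 0.1]
grip_width: 0.522
```

Run:
```python
from h import *
s=chk()
```

```text
t 17.1 p [ 0.4804 -0.0905  0.0181] az 99.48 xax [ 0.011  0.004 -1.   ] f [-7.74 -1.22  0.06] g 0.522 q [ 0.03  0.51  0.04  2.16 -0.06  0.46  1.85]
tip to corner -0.0019 lat 0.0016 f fwd/lat/up -7.83 0.08
```

apply_moves(
  steps=[
    [0, -0.1, -0.33, 0, 0, 0, -0.004],
  ],
)

```text
time_s: 17.23
position: [0.4805, -0.0903, 0.0182]
orientation: [-1.331, 1.118, 1.324]
ft_force: [-7.8, -2.6, 0.4]
grip_width: 0.52
```

Run:
```python
from h import *
s=chk()
im,d=r.read_camera('side'); save('s4',im)
cv2.imwrite('pics/s4z.png',cv2.resize(cv2.cvtColor(im[180:300,260:440],cv2.COLOR_RGB2BGR),None,fx=4,fy=4,interpolation=cv2.INTER_CUBIC))
```

```text
t 17.23 p [ 0.4805 -0.0903  0.0182] az 99.43 xax [ 0.009  0.004 -1.   ] f [-7.78 -2.58  0.36] g 0.52 q [ 0.03  0.51  0.04  2.15 -0.06  0.47  1.85]
tip to corner -0.0021 lat 0.0015 f fwd/lat/up -8.09 -1.27
```

View pics/s4z.png

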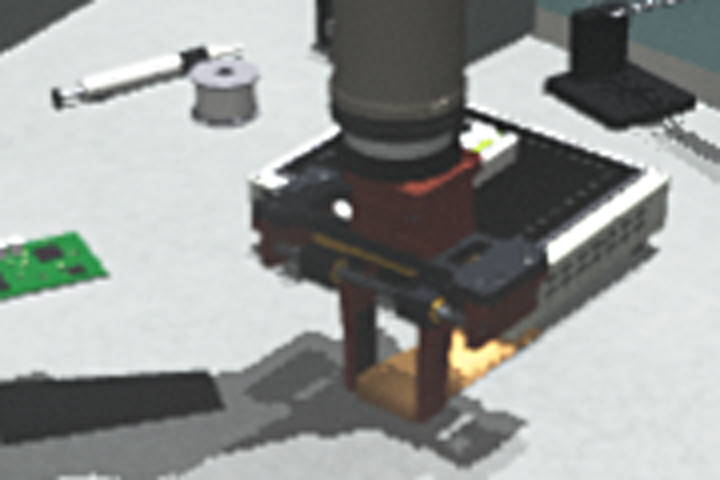

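apply_moves(
  steps=[
    [0, -0.12, -0.4, 0.03, 0, 0, -0.006],
  ],
)

```text
time_s: 17.4
position: [0.4812, -0.0898, 0.0184]
orientation: [-1.329, 1.118, 1.324]
ft_force: [-7.1, -0.1, 0.1]
grip_width: 0.522
```

Run:
```python
from h import *
s=chk()
```

```text
t 17.4 p [ 0.4812 -0.0898  0.0184] az 99.36 xax [ 0.008  0.005 -1.   ] f [-7.06 -0.14  0.1 ] g 0.522 q [ 0.03  0.51  0.04  2.15 -0.06  0.47  1.85]
tip to corner -0.0028 lat 0.0013 f fwd/lat/up -6.99 1.0
```

Moving now (0.8 mm at ~7–8 N). Continue.

apply_moves(
  steps=[
    [0, -0.1, -0.38, 0.0, 0, 0, -0.007],
  ],
)

```text
time_s: 17.52
position: [0.482, -0.0895, 0.0185]
orientation: [-1.328, 1.116, 1.323]
ft_force: [-5.9, -1.7, -0.0]
grip_width: 0.519
```

apply_moves(
  steps=[
    [0, -0.08, -0.38, 0.0, 0, 0, -0.007],
  ],
)

```text
time_s: 17.65
position: [0.483, -0.0891, 0.0184]
orientation: [-1.328, 1.114, 1.321]
ft_force: [-6.4, -1.4, -0.9]
grip_width: 0.521
```

Run:
```python
from h import *
s=chk()
```

```text
t 17.65 p [ 0.483  -0.0891  0.0184] az 99.27 xax [ 0.011  0.008 -1.   ] f [-6.45 -1.39 -0.9 ] g 0.521 q [ 0.03  0.51  0.04  2.15 -0.06  0.47  1.85]
tip to corner -0.0047 lat 0.001 f fwd/lat/up -6.59 -0.33
```

apply_moves(
  steps=[
    [0, -0.06, -0.38, 0.0, -0.003, 0.003, -0.006],
    [0, -0.06, -0.38, 0.0, -0.003, 0.003, -0.006],
  ],
)

```text
time_s: 17.9
position: [0.4857, -0.0884, 0.018]
orientation: [-1.336, 1.113, 1.32]
ft_force: [-6.1, -1.5, 1.0]
grip_width: 0.524
```

Run:
```python
from h import *
s=chk()
im,d=r.read_camera('scene'); save('c4',im); np.save('c4.npy',d)
a=cv2.imread('pics/c3.png')[220:350,270:430]; b=cv2.cvtColor(im,cv2.COLOR_RGB2BGR)[220:350,270:430]
cv2.imwrite('pics/cmp.png',cv2.resize(np.vstack([a,b]),None,fx=2.3,fy=2.3,interpolation=cv2.INTER_CUBIC))
g0=cv2.cvtColor(a,cv2.COLOR_BGR2GRAY).astype(np.float32);g1=cv2.cvtColor(b,cv2.COLOR_BGR2GRAY).astype(np.float32)
print(cv2.phaseCorrelate(g0[30:],g1[30:]))
```

```text
t 17.9 p [ 0.4857 -0.0884  0.018 ] az 99.53 xax [ 0.015  0.004 -1.   ] f [-6.14 -1.55  0.96] g 0.524 q [ 0.02  0.52  0.04  2.15 -0.06  0.46  1.85]
tip to corner -0.0075 lat 0.0002 f fwd/lat/up -6.31 -0.51
((0.613106731268573, 0.317605467768864), 0.8299217739105225)
```

View pics/cmp.png

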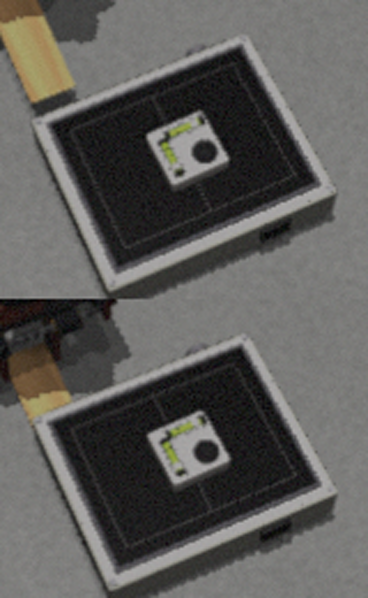

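```bash
cat >> h.py <<'E'
def tilt(D,cam='scene'):
    ctr=np.array([0.649,0.025,0.064]); a=np.radians(9.8)
    f=lambda L:[ctr+np.array([np.cos(a)*x-np.sin(a)*y,np.sin(a)*x+np.cos(a)*y,0]) for x,y in L]
    m=np.zeros((480,640),np.uint8); cv2.fillConvexPoly(m,proj(cam,f(((-.072,-.092),(.072,-.092),(.072,.092),(-.072,.092)))).round().astype(int),1)
    cv2.fillConvexPoly(m,proj(cam,f(((-.05,-.04),(.045,-.04),(.045,.045),(-.05,.045)))).round().astype(int),0)
    v,u=np.nonzero(m&(D>0)); Q=at_d(cam,np.c_[u,v],D[v,u]); A=np.c_[Q[:,:2]-ctr[:2],np.ones(len(Q))]
    for _ in range(3):
        k=np.linalg.lstsq(A,Q[:,2],rcond=None)[0]; e=A@k-Q[:,2]; o=abs(e)<2.5*e.std(); A=A[o];Q=Q[o]
    c,s=np.cos(a),np.sin(a)
    print('tilt local x,y mrad',np.round(1000*np.array([c*k[0]+s*k[1],-s*k[0]+c*k[1]]),2),'z',round(k[2],4)); return k
E
python3 - <<'E'
from h import *
tilt(np.load('scene0.npy')); tilt(np.load('c4.npy'))
E
```

```text
tilt local x,y mrad [36.41 27.84] z 0.0671
tilt local x,y mrad [22.56 19.11] z 0.0671
```

apply_moves(
  steps=[
    [0, -0.08, -0.38, 0.0, -0.002, 0.003, -0.003],
    [0, -0.08, -0.38, 0.0, -0.002, 0.002, -0.004],
  ],
)

```text
time_s: 18.2
position: [0.4891, -0.0875, 0.0181]
orientation: [-1.341, 1.114, 1.321]
ft_force: [-5.9, -1.7, -1.4]
grip_width: 0.526
```

apply_moves(
  steps=[
    [0, -0.08, -0.38, 0.0, -0.001, 0.002, -0.004],
    [0, -0.08, -0.38, 0.0, -0.001, 0.002, -0.004],
  ],
)

```text
time_s: 18.45
position: [0.4924, -0.0866, 0.0182]
orientation: [-1.344, 1.116, 1.32]
ft_force: [-5.0, -2.0, -1.7]
grip_width: 0.516
```

Run:
```python
from h import *
s=chk()
im,d=r.read_camera('scene'); save('c5',im); tilt(d)
```

```text
t 18.45 p [ 0.4924 -0.0866  0.0182] az 99.75 xax [ 0.015 -0.003 -1.   ] f [-5.03 -1.99 -1.7 ] g 0.516 q [ 0.01  0.52  0.05  2.14 -0.05  0.47  1.84]
tip to corner -0.0144 lat -0.0008 f fwd/lat/up -5.29 -1.11
tilt local x,y mrad [15.85 12.85] z 0.067
```

apply_moves(
  steps=[
    [0, -0.05, -0.36, 0.03, 0, 0, 0.001],
    [0, -0.05, -0.36, 0.03, 0, -0.001, 0],
  ],
)

```text
time_s: 18.75
position: [0.4963, -0.0853, 0.018]
orientation: [-1.338, 1.121, 1.326]
ft_force: [-5.5, -1.3, 1.0]
grip_width: 0.52
```

apply_moves(
  steps=[
    [0, -0.05, -0.36, 0.02, 0, -0.001, -0.001],
    [0, -0.05, -0.36, 0.02, 0, 0, -0.001],
  ],
)

```text
time_s: 19.0
position: [0.5002, -0.0841, 0.018]
orientation: [-1.334, 1.123, 1.329]
ft_force: [-6.3, -1.1, 0.8]
grip_width: 0.523
```

Run:
```python
from h import *
s=chk()
im,d=r.read_camera('scene'); save('c6',im); tilt(d)
```

```text
t 19.0 p [ 0.5002 -0.0841  0.018 ] az 99.62 xax [ 0.003 -0.001 -1.   ] f [-6.3  -1.11  0.75] g 0.523 q [ 0.    0.53  0.05  2.11 -0.05  0.5   1.83]
tip to corner -0.0225 lat -0.0017 f fwd/lat/up -6.4 -0.04
tilt local x,y mrad [9.24 7.53] z 0.067
```

apply_moves(
  steps=[
    [0, -0.05, -0.36, 0, 0, -0.001, -0.005],
    [0, -0.05, -0.36, 0, 0, 0, -0.005],
    [0, 0.03, 0.05, 0, 0, 0, -0.002],
  ],
)

```text
time_s: 19.42
position: [0.5052, -0.0829, 0.0179]
orientation: [-1.336, 1.115, 1.324]
ft_force: [-1.1, 0.7, 6.5]
grip_width: 0.522
```

Run:
```python
from h import *
s=chk()
im,d=r.read_camera('scene'); save('c7',im); tilt(d)
i2=cv2.cvtColor(im,cv2.COLOR_RGB2BGR)[265:310,325:370]
im,d=r.read_camera('side'); save('s7',im)
i3=cv2.cvtColor(im,cv2.COLOR_RGB2BGR)[195:240,350:395]
cv2.imwrite('pics/z7.png',cv2.resize(np.hstack([i2,i3]),None,fx=8,fy=8,interpolation=cv2.INTER_CUBIC))
```

```text
t 19.43 p [ 0.5052 -0.0829  0.0179] az 99.6 xax [ 0.011  0.003 -1.   ] f [-1.13  0.72  6.5 ] g 0.522 q [ 0.    0.54  0.05  2.1  -0.06  0.49  1.83]
tip to corner -0.0277 lat -0.0021 f fwd/lat/up -0.99 0.9
tilt local x,y mrad [4.  2.9] z 0.067
```

View pics/z7.png

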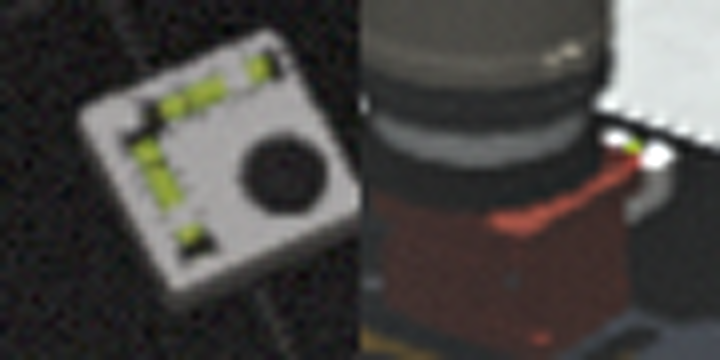

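apply_moves(
  steps=[
    [0, -0.05, 0, 0, 0, 0, 0],
    [0, 0, 0, 0, 0, 0, 0],
    [0, 0, 0, 0, 0, 0, 0],
    [0, 0, 0, 0, 0, 0, 0],
    [0, 0, 0, 0, 0, 0, 0],
    [0, 0, 0, 0, 0, 0, 0],
    [0, 0, 0, 0, 0, 0, 0],
    [0, 0, 0, 0, 0, 0, 0],
  ],
)

```text
time_s: 20.52
position: [0.5052, -0.0828, 0.0181]
orientation: [-1.336, 1.115, 1.324]
ft_force: [-2.0, 0.4, -1.4]
grip_width: 0.521
```

Run:
```python
from h import *
s=chk()
im,d=r.read_camera('scene'); save('c8',im); tilt(d)
i2=cv2.cvtColor(im,cv2.COLOR_RGB2BGR)[265:310,325:370]
cv2.imwrite('pics/z8.png',cv2.resize(i2,None,fx=12,fy=12,interpolation=cv2.INTER_CUBIC))
```

```text
t 20.52 p [ 0.5052 -0.0828  0.0181] az 99.61 xax [ 0.012  0.003 -1.   ] f [-2.02  0.44 -1.38] g 0.521 q [ 0.    0.54  0.05  2.1  -0.06  0.49  1.83]
tip to corner -0.0277 lat -0.0021 f fwd/lat/up -1.92 0.77
tilt local x,y mrad [3.87 3.74] z 0.067
```

View pics/z8.png

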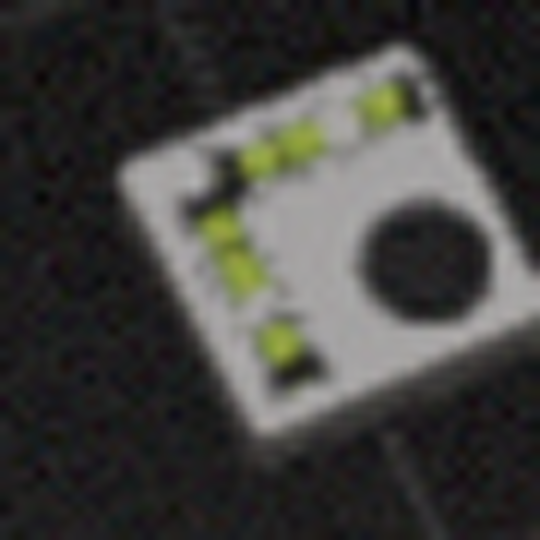

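apply_moves(
  steps=[
    [0, -0.06, -0.36, 0, 0, 0.001, -0.004],
  ],
)

```text
time_s: 20.7
position: [0.5073, -0.0824, 0.0183]
orientation: [-1.337, 1.115, 1.322]
ft_force: [-5.0, 0.8, -2.0]
grip_width: 0.52
```

apply_moves(
  steps=[
    [0, -0.06, -0.36, 0, 0, 0.001, -0.004],
  ],
)

```text
time_s: 20.82
position: [0.5099, -0.0818, 0.0186]
orientation: [-1.338, 1.114, 1.32]
ft_force: [-4.3, -1.1, -3.2]
grip_width: 0.522
```

Run:
```python
from h import *
s=chk()
```

```text
t 20.82 p [ 0.5099 -0.0818  0.0186] az 99.58 xax [ 0.015  0.002 -1.   ] f [-4.28 -1.07 -3.24] g 0.522 q [ 0.    0.54  0.05  2.1  -0.06  0.49  1.83]
tip to corner -0.0325 lat -0.0023 f fwd/lat/up -4.4 -0.35
```

apply_moves(
  steps=[
    [0, 0.05, 0.06, 0, 0, 0, 0.003],
    [0, 0, 0, 0, 0, 0, 0],
    [0, 0, 0, 0, 0, 0, 0],
    [0, 0, 0, 0, 0, 0, 0],
    [0, 0, 0, 0, 0, 0, 0],
    [0, 0, 0, 0, 0, 0, 0],
    [0, 0, 0, 0, 0, 0, 0],
    [0, 0, 0, 0, 0, 0, 0],
  ],
)

```text
time_s: 21.82
position: [0.5105, -0.0817, 0.0183]
orientation: [-1.338, 1.115, 1.321]
ft_force: [-2.4, -1.2, -2.0]
grip_width: 0.518
```

Run:
```python
from h import *
s=chk()
im,d=r.read_camera('scene'); save('c9',im); tilt(d)
i2=cv2.cvtColor(im,cv2.COLOR_RGB2BGR)[265:310,325:370]
cv2.imwrite('pics/z9.png',cv2.resize(i2,None,fx=12,fy=12,interpolation=cv2.INTER_CUBIC))
```

```text
t 21.82 p [ 0.5105 -0.0817  0.0183] az 99.6 xax [ 0.014  0.002 -1.   ] f [-2.39 -1.22 -2.  ] g 0.518 q [-0.    0.54  0.05  2.09 -0.06  0.49  1.83]
tip to corner -0.0331 lat -0.0023 f fwd/lat/up -2.56 -0.81
tilt local x,y mrad [-1.66  0.33] z 0.067
```

View pics/z9.png

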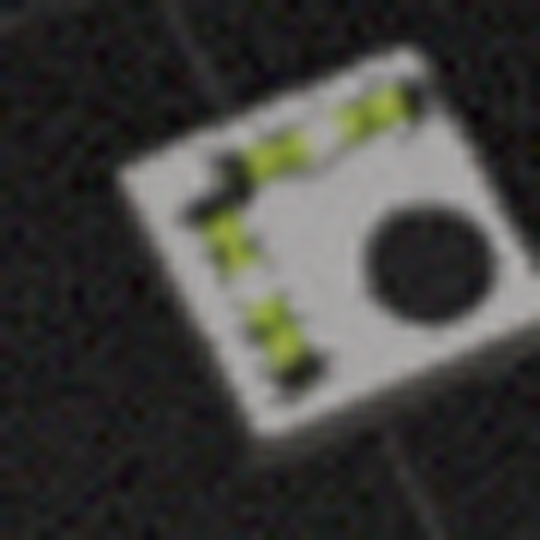

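apply_moves(
  steps=[
    [70, 0, 0, 0, 0, 0, 0],
    [80, 0, 0, 0, 0, 0, 0],
    [80, 0, 0, 0, 0, 0, 0],
    [80, -3, 0, 0, 0, 0, 0],
    [100, -5, 0, 0, 0, 0, 0],
    [100, -6, 0, 0, 0, 0, 0],
    [100, -4, -2, 1, 0, 0, 0],
  ],
)

```text
time_s: 22.75
position: [0.5276, -0.0689, 0.2031]
orientation: [-1.339, 1.112, 1.317]
ft_force: [1.7, 0.1, -0.1]
grip_width: 1.0
```

Run:
```python
from h import *
s=st()
plan([((0.649,0.027,0.196),Rdown(100.2))],100)
```

```text
t 22.75 p [ 0.5276 -0.0689  0.2031] az 99.56 xax [ 0.018  0.002 -1.   ] f [ 1.71  0.13 -0.1 ] g 1.0 q [-0.05  0.27  0.08  1.95 -0.03  0.9   1.78]
3
[[100, 0.32, -4.52, 2.48, -0.004, -0.001, 0.006],[100, 0.29, -4.52, 2.47, -0.003, -0.0, 0.006],[100, 0.26, -4.54, 2.44, -0.004, -0.001, 0.006]]
end [0.649 0.027 0.196]
```

apply_moves(
  steps=[
    [100, 0.3, -4.5, 2.5, 0, 0, 0.006],
    [100, 0.3, -4.5, 2.5, 0, 0, 0.006],
    [100, 0.6, -4.0, 2.2, 0, 0, 0.006],
    [100, 0, 0, 0, 0, 0, 0],
    [100, 0, 0, 0, 0, 0, 0],
  ],
)

```text
time_s: 23.38
position: [0.6519, 0.027, 0.1996]
orientation: [-1.338, 1.116, 1.319]
ft_force: [-0.5, 0.4, -0.4]
grip_width: 1.002
```

Run:
```python
from h import *
s=st()
im,d=r.read_camera('scene'); save('c10',im); tilt(d)
im,d=r.read_camera('wrist'); save('w10',im); np.save('w10.npy',d)
uv=proj('wrist',[(.65,.027,.09)],s)[0].astype(int); print(uv)
c=cv2.cvtColor(im,cv2.COLOR_RGB2BGR)[max(0,uv[1]-60):uv[1]+60,uv[0]-70:uv[0]+70]
cv2.imwrite('pics/w10z.png',cv2.resize(c,None,fx=5,fy=5,interpolation=cv2.INTER_CUBIC))
```

```text
t 23.38 p [0.6519 0.027  0.1996] az 99.53 xax [ 0.014 -0.    -1.   ] f [-0.49  0.35 -0.36] g 1.002 q [-0.18  0.47  0.06  1.66 -0.03  1.    1.62]
tilt local x,y mrad [-1.64 -0.9 ] z 0.067
[319 237]
```

View pics/w10z.png

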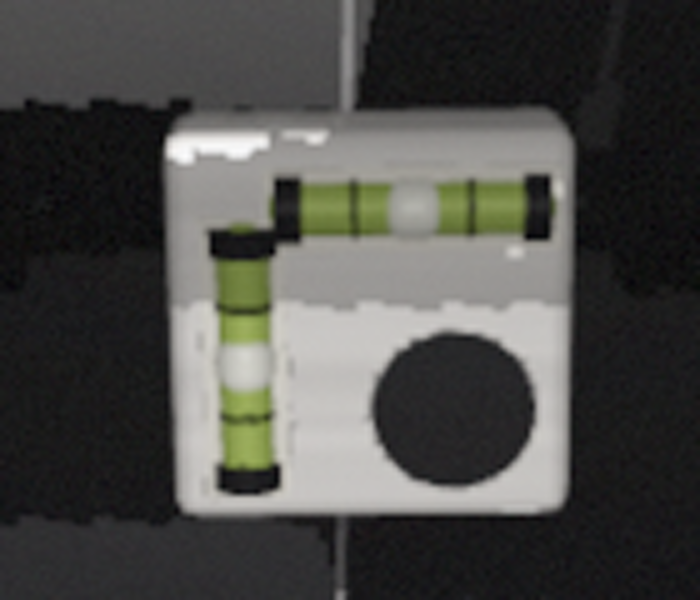

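View pics/w10.png

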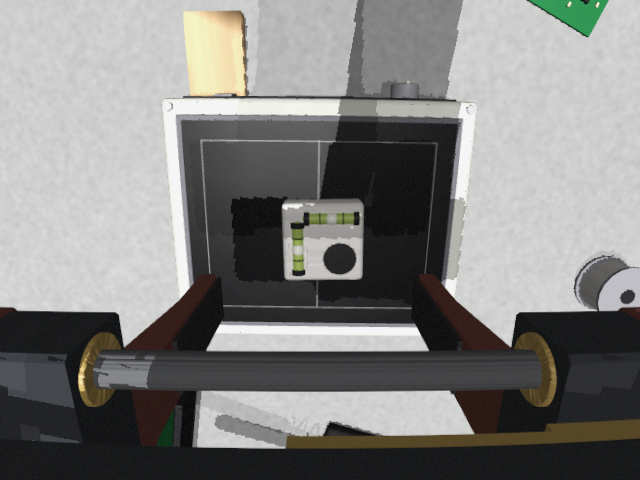

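apply_moves(
  steps=[
    [100, -1, 0, 0, 0, 0, 0],
    [100, 0, 0, 0, 0, 0, 0],
    [100, 0, 0, 0, 0, 0, 0],
    [100, 0, 0, 0, 0, 0, 0],
    [100, 0, 0, 0, 0, 0, 0],
    [100, 0, 0, 0, 0, 0, 0],
    [100, 0, 0, 0, 0, 0, 0],
    [100, 0, 0, 0, 0, 0, 0],
  ],
)

```text
time_s: 24.48
position: [0.6502, 0.0245, 0.2114]
orientation: [-1.336, 1.118, 1.316]
ft_force: [-0.5, -0.7, -0.5]
grip_width: 1.001
```

Run:
```python
from h import *
s=st()
im,d=r.read_camera('wrist'); save('w11',im)
uv=proj('wrist',[(.65,.027,.09)],s)[0].astype(int)
c=cv2.cvtColor(im,cv2.COLOR_RGB2BGR)[uv[1]-50:uv[1]+50,uv[0]-60:uv[0]+60]
cv2.imwrite('pics/w11z.png',cv2.resize(c,None,fx=5,fy=5,interpolation=cv2.INTER_CUBIC))
print([(q,np.round(x['location'],4),round(x['confidence'],2)) for q in('level','plate_mid') for x in r.place_of('wrist',q)])
im,d=r.read_camera('side'); save('s11',im)
```

```text
t 24.48 p [0.6502 0.0245 0.2114] az 99.33 xax [ 0.015 -0.    -1.   ] f [-0.54 -0.66 -0.45] g 1.001 q [-0.18  0.45  0.06  1.66 -0.03  1.02  1.62]
[('level', array([0.6558, 0.0325, 0.0686]), 0.93)]
```

View pics/w11z.png

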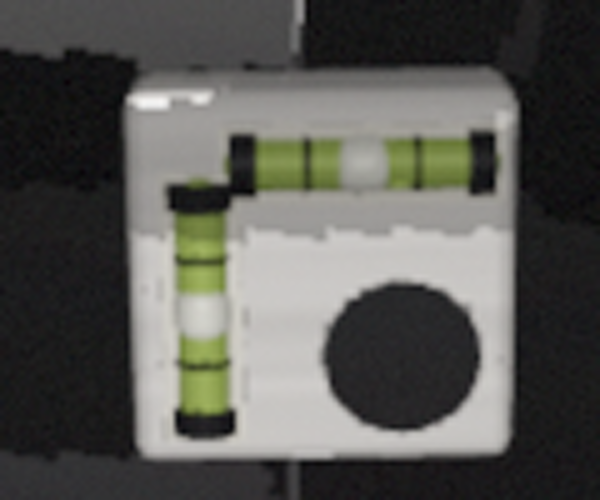

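View pics/s11.png

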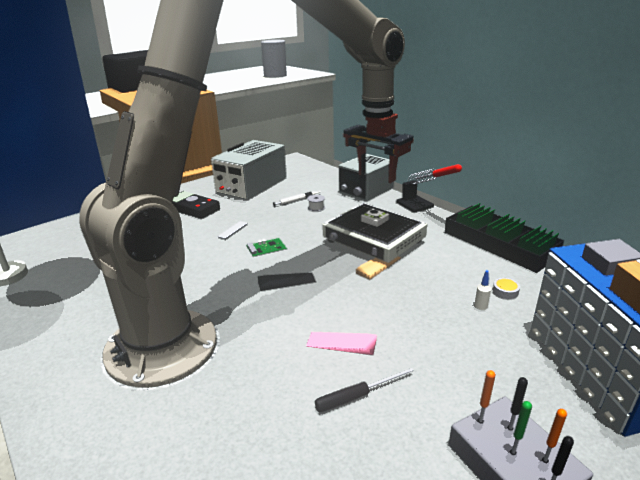

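```bash
python3 -c "
from rig import r
print(r.hand_in())"
```

```text
the job is handed in; nothing more can be done
None
```

The level stands on the middle of the glass plate. The wooden wedge is under the front right foot, pushed in from the panel side, thin end first. Both are released, and I handed the job in at about 24.5 s with the open gripper clear above. No verdict came back.

- **Bubbles:** two wrist-camera pictures 1.1 s apart show both bubbles steady, within about 0.7 mm of the middle of their lines (limit 2.5 mm).
- **Force:** the wrist sensor read at most about 8 N horizontally while pushing. One brief reading at first contact was 8 N back with 11 N up. I could not measure the contact force between wedge and foot directly.
- **Preheater position:** I saw no shift beyond what the levelling itself causes. I judged this by eye and from an early picture comparison, not a final measurement.
- **Other things:** they look undisturbed in the last side-camera picture.
- **Disagreements:**
  - The scene camera's depth still gave about -1.6 and -0.9 mrad of tilt in x and y. That is about the size of its 1–2 mrad error, and I trusted the bubbles instead.
  - The trained network put the level about 10 mm from my estimate of the plate middle, though the pictures show it centred. That is still well inside 40 mm.

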